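# Put the checked optics away and show the long objective to the inspection camera

### The job

These microscope optics are being checked: first lay the eyepiece and the short objective, already checked, in the grey tray without dropping them. Then take the long objective out of the lens rest and hold it up still, its narrow nose pointing straight along the inspection camera's line of sight into the lens and centred on it, 100 mm from the front glass; finish while still holding it there. Do not touch the camera or its stand, and leave the bottle, the slide box and the pen pot where they are.

Things in the scene. Friction and masses are not known exactly. Their poses are not given: they have to be found in the camera images.
- long_objective_center (a point): Centre of the long objective: a loose round steel barrel 64 mm long lying on its side, the longest of the three optics. x axis along it towards the narrow nose; thread end (20 mm wide) at x -32, nose (10 mm wide) at x +32 mm. Barrel 26 mm in diameter from x -28 to +16 mm, then tapering. About 130 g. Grip the barrel from both sides near this point.
- long_objective_nose (a point): Centre of the nose face of the long objective, 32 mm from its centre along its x axis. Same axes.
- short_objective_center (a point): Centre of the short objective: a loose round steel barrel 38 mm long lying on its side, 26 mm in diameter from x -15 to x +12 mm, tapering to a blunt 18 mm nose at x +19 mm; thread 20 mm in diameter at x -19 mm. x axis along the barrel towards the nose. About 90 g.
- eyepiece_center (a point): Centre of the eyepiece: a loose round part 52 mm long lying on its side, the thickest of the three. Its head is 34 mm in diameter from x -10 to x +26 mm and its tube 23 mm in diameter from x -26 to x -10 mm. x axis along the part towards the head end. About 110 g.
- lens_rest: Fixed lens rest: foot plate 90 x 270 x 6 mm (x, y, z), origin in the centre of its underside on the desk. At y -90, 0, +90 mm stand pedestals 17 mm wide in y; on each one optic (any order) lies along the rest's x, nose or head to +x. Centre lines 40 mm (objectives) and 45 mm (eyepiece) above the desk. Beside each pedestal there is free room for fingers down to the foot plate.
- tray: Fixed grey open plastic tray, 160 x 240 mm outside (x, y), 35 mm high, walls and floor 5 mm thick. Origin in the centre of its underside on the desk.
- camera_head: Head of the inspection camera, fixed on its stand, looking to the robot's side and 25 degrees downwards. Origin: centre of its front glass, 280 mm above the desk. x points back into the camera (it looks along -x); y is level. Lens 48 mm in diameter, body behind it 62 x 56 mm. An optic shown as asked has its x axis along this x axis, its nose at x -100 mm, y 0, z 0 here.
- camera_stand: Fixed stand of the inspection camera: origin on the desk straight below the camera's front glass, level x axis pointing to the stand's back, away from the side the camera looks to. White foot 110 x 150 x 12 mm centred at x +110 mm; steel post 355 mm high, 22 mm in diameter, at x +135 mm.
- oil_bottle: Bystander: small amber bottle standing on the desk, 34 mm in diameter, 75 mm high; origin under its centre. To be left alone.
- slide_box: Bystander: closed white slide box, 85 x 100 x 34 mm; origin under its centre. To be left alone.
- pen_pot: Bystander: black round pot with pens, 80 mm in diameter, 100 mm high, pens up to 170 mm; origin under its centre. To be left alone.

How it is judged:
By the outcome, as a careful person would: the job done as asked, in the order asked, and still so for the second after the job is handed in, while the arm keeps its last pose, push and grip.
It also fails if it takes over 72 s, if anything falls off the work surface, if the arm or the gripper's body presses on something with over 40 N, if the wrist force passes 120 N, or if a joint passes its speed limit or range.

### The arm

A 7-joint arm with a two-finger parallel gripper is mounted at the origin on the work surface. World frame = base frame: x ahead of the robot, y to its left, z up, the work surface at z = 0. Lengths are in mm, angles in rad, forces in N, time in s.
With the tool pointing down it reaches from about 400 to 875 mm from the base axis. Payload 4.4 kg.
Tool frame: the origin (TCP) lies on the centre line of the jaws, within the pads' length; the fingertips stand 8 mm ahead of it and the grasp point (between the pads) lies 11 mm behind it; x points along the fingers, z is the direction in which the jaws open and shut, and the axes are right-handed (so a half turn about x gives the same grasp; the last joint's range is limited). The gripper opens to 85 mm and grips with 20 to 120 N. Pads are 22 mm wide; open, the fingers measure 114 mm over their backs; the gripper's body (76 mm by 85 mm) begins 54 mm behind the grasp point. The pads swing forward as they close: fully open they stand 13 mm farther back than shut.
Start: joints at [-1.415, 0.628, 0.038, 1.517, -0.027, 0.996, -0.02], TCP at [142.965, 634.097, 239.313] pointing down, gripper open.
Joint ranges: [-3.06, 3.06], [-0.37, 2.12], [-1.25, 1.32], [0.18, 2.47], [-1.1, 4.24], [0.23, 1.98], [-2.94, 2.94]. Speed limits (rad/s): [2.57, 2.57, 3.14, 3.14, 3.14, 3.14, 3.14].

### API

Orientations are given as [roll, pitch, yaw] about the fixed x, y, z axes, in that order (R = Rz(yaw) Ry(pitch) Rx(roll)).
In Python, from cell import ctrl, get_image, camera_params gives the robot as it stands. The module is installed in compiled form; this text tells all that it offers.
- The arm moves only by the shell command python3 -m handwheel 'ROWS'. ROWS is text: rows parted by semicolons, each of 7 numbers parted by spaces: the opening, from -1 (shut) to 1 (fully open), then the shift along the tool's x, y, z in mm, then the turn, a rotation vector about the tool's x, y, z in rad. In form: grip x y z wx wy wz; .... A call has 1 to 10 rows; each row shifts and turns the pose as measured when the row begins, along the tool's axes as they then stand; what a row does not reach is not made up. A row lasts 1/10 s, in which the tool goes at most 50 mm and 8.59 degrees, less where a joint would pass 70% of its speed; a pose out of reach is approached as far as the arm can. A call with a gripper value outside its range is refused whole. The fingers move at their own pace and stop on an object; the grip force is fixed at half the most. Time passes only in rows, so rows that do not move let the fingers close. It gives the time, the measured TCP pose, the force and the opening at its end, in the units of the state.
- ctrl.read_state(): the state, without advancing time (a new reading comes with each control period).
- get_image(name): name is "scene" or "top" or "wrist"; returns the picture (384x512x3 uint8, blue, green, red); there is no depth.
- camera_params(name): a dict with "fx", "fy", "cx", "cy" (pixels), "eye" and "orientation" of the camera in the world. Camera axes: x right, y up, looking along -z (the intrinsics and any distortion apply to the point x, -y, -z); pixel columns grow to the right and rows downward; lengths in mm; the calibration is good to about 2 mm. A picture is of the moment at which its call begins: read the wrist's pose just before it. camera_params takes no time and is no camera call; for the wrist camera it gives the pose at the moment of the call.
- ctrl.finish_job(): hands the job in, once; it reports no verdict.
The state is a dict: "clock": time; "qpos": joint angles; "qd": joint speeds; "tau": joint torques, N m; "eef_pos": TCP position; "tool_rot": TCP orientation; "force": force on the tool from outside, world axes, zero at the start; "torque": the same for the moment, N m; "width": finger opening in mm.
Only numpy, scipy, OpenCV 4.12 (cv2) and the standard library are available. Lean on these libraries where they do the work, as an engineer would, in place of code of your own. Each camera call takes 0.05 s, during which the arm holds its last target.

## Working session

There is one attempt and no reset: what is moved stays moved. The work goes in short steps, Python scripts to look and compute and a shell command to move; the robot and the scene stay as the last step left them, time stands still between calls to the robot, and variables do not carry over. Pictures are saved under pics/ and viewed, and the job is handed in when it is done.

```bash
mkdir -p pics
python3 - <<'E'
from cell import ctrl,get_image,camera_params
import cv2
s=ctrl.read_state();print(s)
for n in("scene","top","wrist"):
    print(n,camera_params(n)); cv2.imwrite(f"pics/{n}0.png",get_image(n))
E
```

```text
{'clock': 0.0, 'qpos': array([-1.4147949 ,  0.62934127,  0.03843036,  1.51842065, -0.02697349,
        0.99628574, -0.01999949]), 'qd': array([-0.0020794 ,  0.00045309, -0.0008184 , -0.00049755,  0.00077776,
        0.00143353,  0.0001664 ]), 'tau': array([-1.55714724e-04, -5.63381946e+01,  1.22633033e+00, -1.93443024e+01,
        1.09717279e-02,  1.04583896e-02,  1.26226684e-05]), 'eef_pos': array([142.82585996, 633.46393942, 238.37518109]), 'tool_rot': array([-3.12000486,  1.56885906, -1.77098683]), 'force': array([-0.05648165,  0.84652703,  0.17538528]), 'torque': array([ 0.01747384,  0.06469822, -0.04903512]), 'width': 85.3159312077946}
scene {'fx': 377.8989597794697, 'fy': 377.8989597794697, 'cx': 252.11177375720325, 'cy': 191.14345256712033, 'eye': array([1293.60879437,  259.57999427,  752.40224871]), 'orientation': array([ 0.92719294, -0.01031471,  1.9484889 ])}
top {'fx': 423.08490262095347, 'fy': 423.08490262095347, 'cx': 252.07858803528512, 'cy': 193.83621251626184, 'eye': array([ 522.27102316,    7.77806551, 1295.1929102 ]), 'orientation': array([ 0.04906137, -0.0248287 , -1.56381106])}
wrist {'fx': 300.9241681684393, 'fy': 300.9241681684393, 'cx': 255.16888089911353, 'cy': 192.43815488889683, 'eye': array([ 72.72305736, 648.05217127, 372.33039954]), 'orientation': array([-0.27910373,  0.0014774 ,  1.34867332])}
```

View pics/scene0.png

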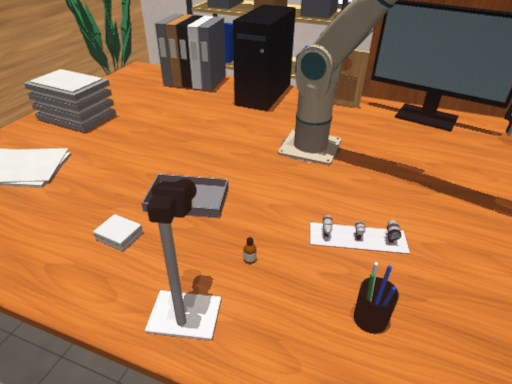

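View pics/top0.png

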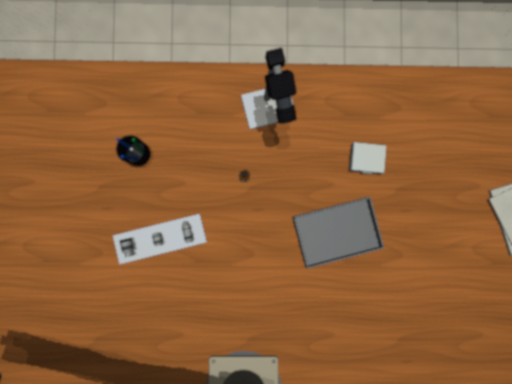

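View pics/wrist0.png

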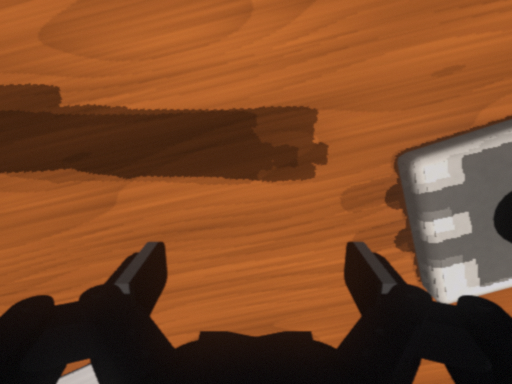

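```bash
cat > h.py <<'E'
import numpy as np, cv2
from scipy.spatial.transform import Rotation as Ro
from cell import ctrl,get_image,camera_params
def R(rpy): return Ro.from_euler('xyz',rpy).as_matrix()
def proj(cp,P):
    P=np.atleast_2d(P); c=(P-cp['eye'])@R(cp['orientation'])
    return np.c_[cp['cx']+cp['fx']*c[:,0]/-c[:,2], cp['cy']+cp['fy']*-c[:,1]/-c[:,2]]
def ray(cp,uv):
    uv=np.atleast_2d(uv); d=np.c_[(uv[:,0]-cp['cx'])/cp['fx'],-(uv[:,1]-cp['cy'])/cp['fy'],-np.ones(len(uv))]
    return d@R(cp['orientation']).T
def onz(cp,uv,z):
    d=ray(cp,uv); return cp['eye']+d*((z-cp['eye'][2])/d[:,2])[:,None]
E
python3 - <<'E'
from h import *
s=ctrl.read_state();print(s['clock'])
P=[s['eef_pos'],[0,0,0],[143,634,0],[400,0,0],[0,400,0]]
for n in("scene","top","wrist"):
    cp=camera_params(n);print(n,proj(cp,P).round());print(-R(cp['orientation'])[:,2])
print(R(s['tool_rot']).round(3))
cp=camera_params('top');print(onz(cp,[[244,376],[113,236],[198,214],[205,242],[119,263],[250,385]],0).round())
E
```

```text
0.15
scene [[526. 141.]
 [310. 147.]
 [493. 207.]
 [278. 206.]
 [417. 168.]]
[-0.74583995 -0.28924539 -0.6000499 ]
top [[-19. 370.]
 [243. 389.]
 [ 30. 341.]
 [244. 255.]
 [108. 390.]]
[ 0.04921371 -0.02445311 -0.99848889]
wrist [[ 258.  257.]
 [-260.  166.]
 [ 257.  166.]
 [ -91.  404.]
 [  36.   92.]]
[ 0.26846075 -0.06183511 -0.96130393]
[[-0.    -0.976  0.22 ]
 [-0.001  0.22   0.976]
 [-1.    -0.    -0.001]]
[[ 39.  -4.   0.]
 [455. 396.   0.]
 [523. 141.   0.]
 [438. 118.   0.]
 [374. 376.   0.]
 [ 12. -22.   0.]]
```

Run:
```python
import cv2,numpy as np
t=cv2.imread('pics/top0.png');s=cv2.imread('pics/scene0.png')
a=cv2.resize(t[205:270,105:215],None,fx=5,fy=5,interpolation=2)
b=cv2.resize(t[40:190,225:325],None,fx=4,fy=4,interpolation=2)
c=cv2.resize(s[205:260,300:420],None,fx=5,fy=5,interpolation=2)
d=cv2.resize(s[165:345,135:235],None,fx=3.3,fy=3.3,interpolation=2)
cv2.imwrite('pics/a.png',np.vstack([cv2.copyMakeBorder(x,0,0,0,600-x.shape[1],0) for x in(a,c)]))
h=600;cv2.imwrite('pics/b.png',np.hstack([cv2.copyMakeBorder(x,0,h-x.shape[0],0,0,0) for x in(b,d)]))
```

```text
(no output)
```

View pics/a.png

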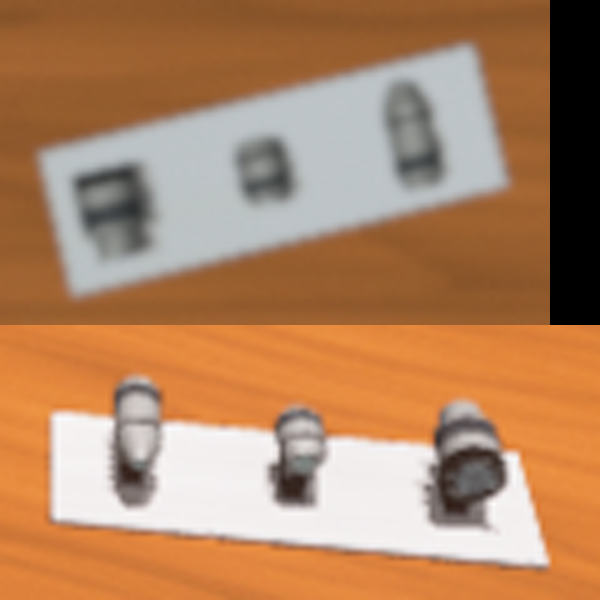

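View pics/b.png

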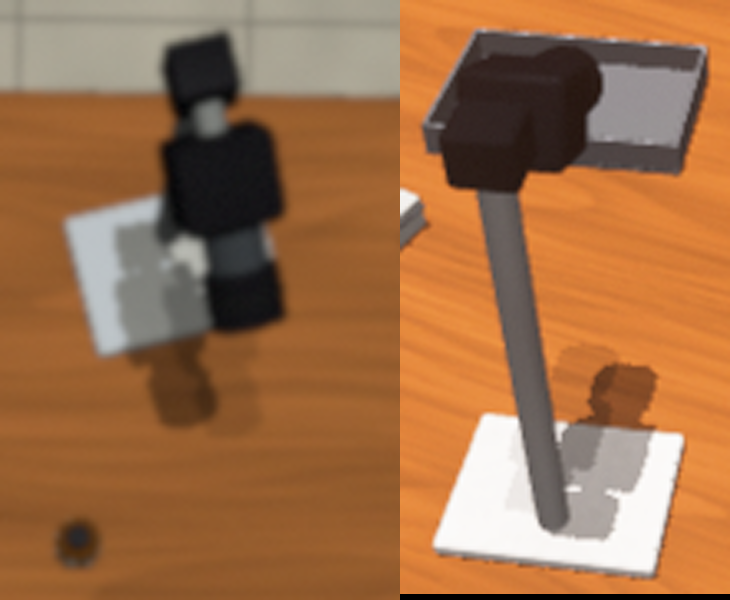

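```bash
python3 -m handwheel '1 6 -36 -29 0 0 0;1 6 -36 -29 0 0 0;1 6 -36 -29 0 0 0;1 6 -36 -29 0 0 0;1 6 -36 -29 0 0 0;1 6 -36 -29 0 0 0;1 6 -36 -29 0 0 0;1 6 -36 -29 0 0 0;1 6 -36 -29 0 0 0;1 6 -36 -29 0 0 0'
```

```text
clock: 1.15
eef_pos: [434.6, 267.7, 172.9]
tool_rot: [0.971, 1.565, 2.337]
force: [1.0, 0.8, 0.3]
width: 85.4
```

```bash
python3 -m handwheel '1 0 0 0 -0.1 0 0;1 0 0 0 -0.1 0 0;1 0 0 0 -0.1 0 0;1 0 0 0 -0.1 0 0;1 0 0 0 -0.1 0 0;1 0 0 0 0 0 0'
cat >> h.py <<'E'
def go(P,Rt,s=None):
    """print delta in tool axes from the present pose to TCP P, orientation Rt"""
    s=s or ctrl.read_state(); R0=R(s['tool_rot'])
    print('t',round(s['clock'],2),'shift',(R0.T@(np.array(P)-s['eef_pos'])).round(1),'turn',Ro.from_matrix(R0.T@Rt).as_rotvec().round(4),'F',s['force'].round(1),'w',round(s['width'],1))
    D=Ro.from_matrix(R0.T@Rt).as_rotvec()
def down(yaw,tilt=0):
    """tool frame for object x axis at yaw, raised by tilt; tool y=-obj x, tool z = obj y*-1.."""
    ox=np.array([np.cos(yaw)*np.cos(tilt),np.sin(yaw)*np.cos(tilt),np.sin(tilt)])
    lat=np.array([-np.sin(yaw),np.cos(yaw),0.]); x=-np.cross(ox,lat); y=-ox
    return np.c_[x,y,np.cross(x,y)]
E
python3 - <<'E'
from h import *
s=ctrl.read_state();print(s['clock'],s['eef_pos'],R(s['tool_rot']).round(3),'\n',down(0.26).round(3))
print(camera_params('wrist'));cv2.imwrite('pics/w1.png',get_image('wrist'))
E
```

```text
clock: 1.75
eef_pos: [440.3, 256.4, 170.8]
tool_rot: [1.869, 1.566, -2.547]
force: [-0.3, -0.6, 0.2]
width: 85.4
1.75 [440.2828773  256.38112333 170.83522054] [[-0.004 -0.956 -0.292]
 [-0.003 -0.292  0.956]
 [-1.     0.005 -0.001]] 
 [[-0.    -0.966 -0.257]
 [ 0.    -0.257  0.966]
 [-1.    -0.     0.   ]]
{'fx': 300.9241681684393, 'fy': 300.9241681684393, 'cx': 255.16888089911353, 'cy': 192.43815488889683, 'eye': array([372.01754641, 234.99206461, 305.02514761]), 'orientation': array([-2.74676398e-01,  3.01178024e-04,  1.86665528e+00])}
```

View pics/w1.png

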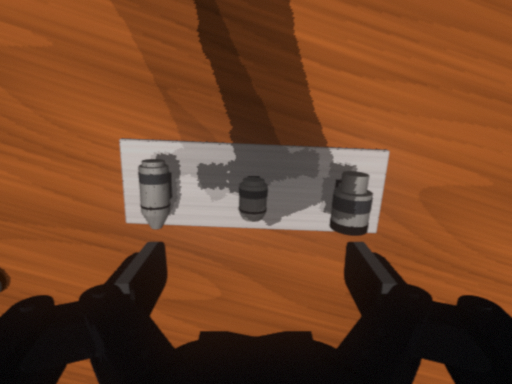

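Run:
```python
from h import *
from scipy.optimize import least_squares
im=cv2.imread('pics/w1.png')
cv2.imwrite('pics/w1z.png',cv2.resize(im[130:245,110:400],None,fx=2.75,fy=2.75,interpolation=2))
cp={'fx':300.924,'fy':300.924,'cx':255.169,'cy':192.438,'eye':np.array([372.0175,234.992,305.025]),'orientation':[-2.74676398e-01,3.01178024e-04,1.86665528]}
c=np.array([[120,139],[388,150],[379,233],[125,222]],float)
P=onz(cp,c,6);print(P.round(1))
L=np.array([[-45,-135],[-45,135],[45,135],[45,-135]])
f=lambda p:(L@np.array([[np.cos(p[2]),np.sin(p[2])],[-np.sin(p[2]),np.cos(p[2])]])+p[:2]-P[:,:2]).ravel()
r=least_squares(f,[440,256,.26]);print(r.x,r.fun.round(1))
t=camera_params('top')
c=np.array([[105+38/5,205+152/5],[105+472/5,205+43/5],[105+510/5,205+186/5],[105+72/5,205+298/5]])[[2,3,0,1]]
P=onz(t,c,6);r2=least_squares(f,[440,256,.26]);print(P.round(1),r2.x,r2.fun.round(1))
```

```text
[[439.2 116.4   6. ]
 [372.3 372.9   6. ]
 [457.2 399.8   6. ]
 [524.2 136.8   6. ]]
[4.48204079e+02 2.56447491e+02 2.54147555e-01] [-0.6 -2.  -1.6  2.9  0.7 -1.3  1.5  0.3]
[[438.1 111.7   6. ]
 [369.7 373.3   6. ]
 [457.  395.6   6. ]
 [524.4 135.7   6. ]] [4.47330791e+02 2.54091296e+02 2.55374219e-01] [-0.2  0.4 -0.1 -0.  -0.2  0.5  0.5 -0.9]
```

View pics/w1z.png

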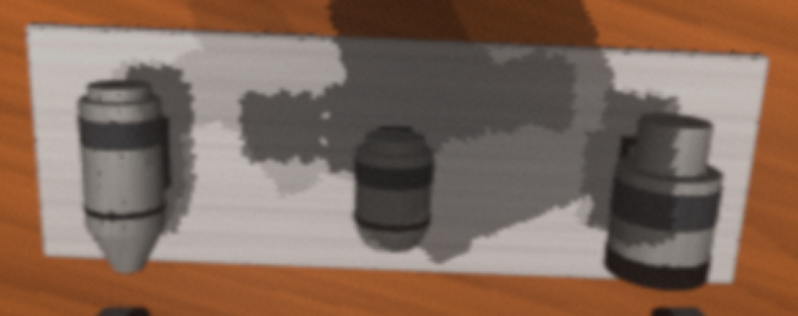

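Run:
```python
from h import *
im=cv2.imread('pics/w1.png')[130:245,110:400];k=2.75
im=cv2.resize(im,None,fx=k,fy=k,interpolation=2)
cp={'fx':300.924,'fy':300.924,'cx':255.169,'cy':192.438,'eye':np.array([372.0175,234.992,305.025]),'orientation':[-2.74676398e-01,3.01178024e-04,1.86665528]}
c0=np.array([448,255.6]);a=.2545
def W(x,y,z): return [c0[0]+x*np.cos(a)-y*np.sin(a),c0[1]+x*np.sin(a)+y*np.cos(a),z]
def ring(xr,y,z,r):
    th=np.linspace(0,2*np.pi,40);return np.array([W(xr,y+r*np.cos(t),z+r*np.sin(t)) for t in th])
for y,z,L in((-90,40,[(-32,10),(-28,13),(16,13),(32,5)]),(0,40,[(-19,10),(-15,13),(12,13),(19,9)]),(90,45,[(-26,11.5),(-10,17),(26,17)])):
    for x,r in L:
        p=(proj(cp,ring(x,y,z,r))-[110,130])*k+k/2-.5
        cv2.polylines(im,[p.round().astype(int)],True,(0,255,0),1)
p=(proj(cp,[W(-45,-135,6),W(-45,135,6),W(45,135,6),W(45,-135,6)])-[110,130])*k
cv2.polylines(im,[p.round().astype(int)],True,(0,0,255),1)
cv2.imwrite('pics/w1o.png',im)
```

```text
(no output)
```

View pics/w1o.png

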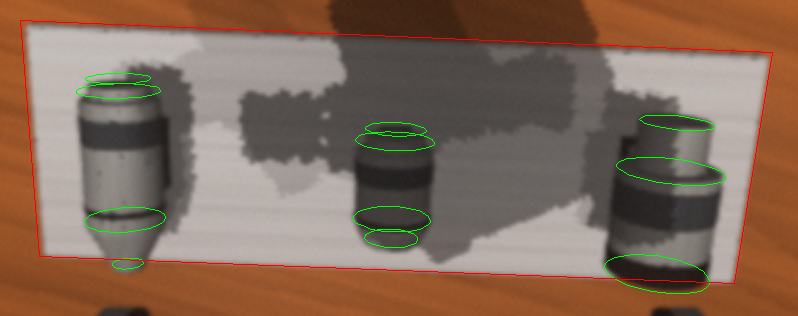

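```bash
cat >> h.py <<'E'
def W(x,y,z,c0=(448,255.6),a=.2545): return np.array([c0[0]+x*np.cos(a)-y*np.sin(a),c0[1]+x*np.sin(a)+y*np.cos(a),z])
E
python3 -c "
from h import *
print(W(6,90,44)); go(W(6,90,110),down(.2545))"
```

```text
[431.14819669 344.21160604  44.        ]
t 1.8 shift [ 60.6 -17.   86.9] turn [ 0.0394 -0.0017 -0.0048] F [-0.3  0.1 -0.2] w 85.5
```

```bash
python3 -m handwheel '1 10 -3 15 0.01 0 -0.001;1 15 -4 22 0.01 0 -0.001;1 15 -4 22 0.01 -0.001 -0.001;1 12 -4 16 0.01 0 -0.001;1 8 -2 11 0 0 0;1 0 0 0 0 0 0'; python3 -c "
from h import *
go(W(6,90,110),down(.2545))
cv2.imwrite('pics/w2.png',get_image('wrist'))"
```

```text
clock: 2.4
eef_pos: [434.4, 345.9, 108.7]
tool_rot: [-2.602, 1.569, -0.795]
force: [0.5, -0.0, -0.4]
width: 85.9
t 2.4 shift [-1.3  3.6 -0.9] turn [-0.0183 -0.0019  0.0011] F [ 0.5 -0.  -0.4] w 85.9
```

View pics/w2.png

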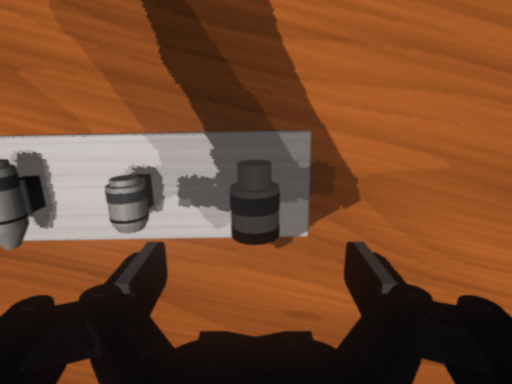

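The eyepiece sits at column 255, midway between the fingertips (154 and 356), and square to the jaws. I'm descending now.

```bash
python3 -m handwheel '1 12 2 0 -0.01 0 0;1 18 1 0 -0.005 0 0;1 15 1 0 0 0 0;1 12 0 0 0 0 0;1 6 0 0 0 0 0;1 0 0 0 0 0 0'; python3 -c "
from h import *
go(W(6,90,44),down(.2545))
cv2.imwrite('pics/w3.png',get_image('wrist'))"
```

```text
clock: 3.05
eef_pos: [433.2, 338.2, 44.5]
tool_rot: [-2.5, 1.565, -0.684]
force: [-0.1, -0.4, -0.1]
width: 85.4
t 3.05 shift [0.4 0.6 6.3] turn [-0.0099 -0.005   0.0037] F [-0.1 -0.4 -0.1] w 85.4
```

View pics/w3.png

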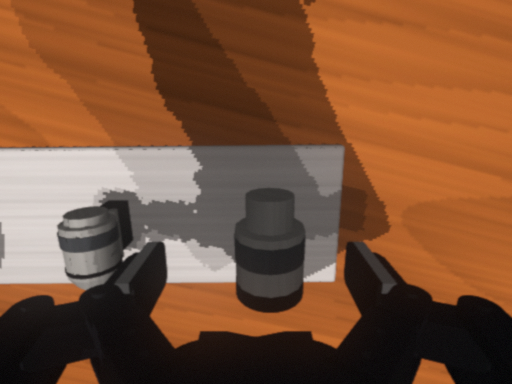

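```bash
python3 -m handwheel '1 0 0 3 0 -0.002 0;1 0 0 3 0 -0.002 0;1 0 0 0 0 0 0'; python3 -c "
from h import *
go(W(6,90,44),down(.2545))"
```

```text
clock: 3.4
eef_pos: [432.9, 345.4, 46.3]
tool_rot: [-1.422, 1.564, 0.393]
force: [0.4, 0.3, -0.1]
width: 85.2
t 3.4 shift [ 2.3  2.  -0.7] turn [-0.0103  0.001   0.0068] F [ 0.4  0.3 -0.1] w 85.2
```

```bash
python3 -m handwheel '0 1 1 0 0 0 0;-0.5 1 0 0 0 0 0;-1 0 0 0 0 0 0;-1 0 0 0 0 0 0;-1 0 0 0 0 0 0;-1 0 0 0 0 0 0;-1 0 0 0 0 0 0;-1 0 0 0 0 0 0'; python3 -c "
from h import *
go(W(6,90,44),down(.2545))"
```

```text
clock: 4.2
eef_pos: [432.4, 345.9, 45.5]
tool_rot: [-1.337, 1.562, 0.478]
force: [0.2, -0.0, 0.9]
width: 31.1
t 4.2 shift [ 1.5  1.7 -1.4] turn [-0.01    0.0021  0.009 ] F [ 0.2 -0.   0.9] w 31.1
```

```bash
python3 -m handwheel '-1 0 0 0 0 0 0;-1 0 0 0 0 0 0'; python3 -c "
from h import *
go(W(6,90,44),down(.2545))
cv2.imwrite('pics/w4.png',get_image('wrist'))"
```

```text
clock: 4.4
eef_pos: [432.4, 345.9, 45.5]
tool_rot: [-1.337, 1.562, 0.478]
force: [-0.3, -0.5, 1.3]
width: 31.4
t 4.4 shift [ 1.5  1.7 -1.4] turn [-0.01    0.0021  0.0089] F [-0.3 -0.5  1.3] w 31.4
```

View pics/w4.png

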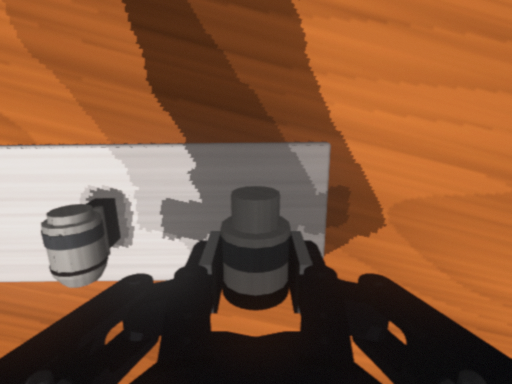

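```bash
python3 -m handwheel '-1 -4 0 0 0 0 0;-1 -8 0 0 0 0 0;-1 -15 0 0 0 0 0;-1 -20 0 0 0 0 0;-1 -20 0 0 0 0 0;-1 -15 0 0 0 0 0;-1 -8 0 0 0 0 0;-1 0 0 0 0 0 0'; python3 -c "
from h import *
go(W(6,90,44),down(.2545))
cv2.imwrite('pics/w5.png',get_image('wrist'))
im=get_image('top'); cv2.imwrite('pics/t1.png',cv2.resize(im[185:280,280:400],None,fx=6,fy=6,interpolation=2))"
```

```text
clock: 5.25
eef_pos: [430.8, 344.5, 140.6]
tool_rot: [-1.451, 1.564, 0.364]
force: [1.1, -0.3, 0.0]
width: 30.8
t 5.25 shift [96.6  0.5 -0.5] turn [-0.01    0.0008  0.0071] F [ 1.1 -0.3  0. ] w 30.8
```

View pics/w5.png

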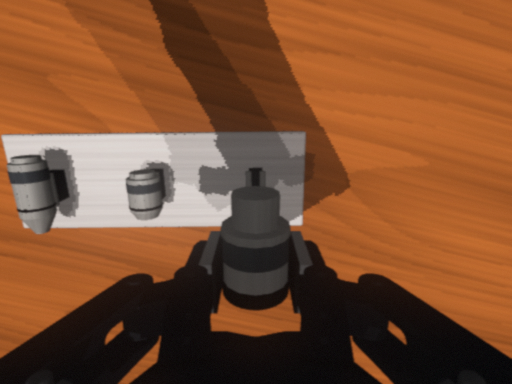

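View pics/t1.png

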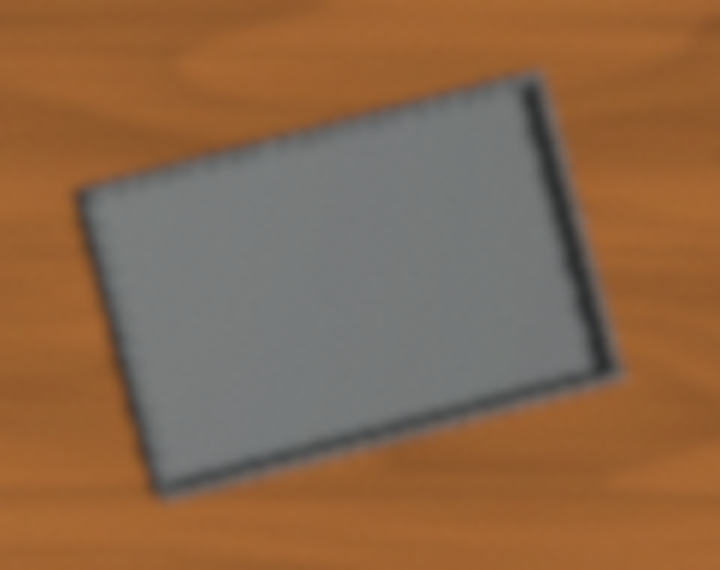

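Run:
```python
from h import *
from scipy.optimize import least_squares
t=camera_params('top')
c=np.array([[78,192],[542,70],[622,375],[158,497]])/6+[280,185]
P=onz(t,c,35)
L=np.array([[80,120],[80,-120],[-80,-120],[-80,120]])
f=lambda p:(L@np.array([[np.cos(p[2]),np.sin(p[2])],[-np.sin(p[2]),np.cos(p[2])]])+p[:2]-P[:,:2]).ravel()
r=least_squares(f,[440,-256,.26]);print(r.x,r.fun.round(1))
for y in(50,-50):print(W(0,y,0,r.x[:2],r.x[2]))
```

```text
[ 4.71999562e+02 -2.81770455e+02  2.59101910e-01] [ 2.4  0.4  1.3  1.1 -1.7 -0.8 -2.  -0.6]
[ 459.18893439 -233.43943111    0.        ]
[ 484.8101887 -330.1014781    0.       ]
```

```bash
python3 -m handwheel '-1 0 3 -15 0 0 0;-1 0 5 -30 0 0 0;-1 0 7 -42 0 0 0;-1 0 8 -45 0 0 0;-1 0 8 -45 0 0 0;-1 0 8 -45 0 0 0;-1 0 8 -45 0 0 0;-1 0 8 -45 0 0 0;-1 0 8 -45 0 0 0;-1 0 8 -45 0 0 0'; python3 -c "
from h import *
go([485,-330,130],down(.259));print(ctrl.read_state()['qpos'].round(2))"
```

```text
clock: 6.35
eef_pos: [451.7, -80.3, 131.5]
tool_rot: [1.481, 1.56, -2.976]
force: [0.8, 0.2, -0.7]
width: 31.3
t 6.35 shift [   1.6   30.9 -250. ] turn [-0.0035  0.001  -0.0108] F [ 0.8  0.2 -0.7] w 31.3
[ 0.24  0.55 -0.18  2.13  0.2   0.49  1.73]
```

```bash
python3 -m handwheel '-1 0 5 -45 0 0 0;-1 0 5 -45 0 0 0;-1 0 5 -45 0 0 0;-1 0 5 -42 0 0 0;-1 0 5 -32 0 0 0;-1 0 4 -22 0 0 0;-1 0 2 -10 0 0 0;-1 0 0 0 0 0 0'; python3 -c "
from h import *
go([485,-330,23],down(.259));print(ctrl.read_state()['qpos'].round(2))
cv2.imwrite('pics/w6.png',get_image('wrist'))"
```

```text
clock: 7.15
eef_pos: [464.9, -345.2, 123.6]
tool_rot: [1.358, 1.542, -3.119]
force: [-0.1, -0.3, -0.8]
width: 31.2
t 7.15 shift [ 99.9 -26.    9.4] turn [-0.0233  0.0064 -0.0282] F [-0.1 -0.3 -0.8] w 31.2
[ 0.72  0.69 -0.22  1.8   0.24  0.7   2.17]
```

View pics/w6.png

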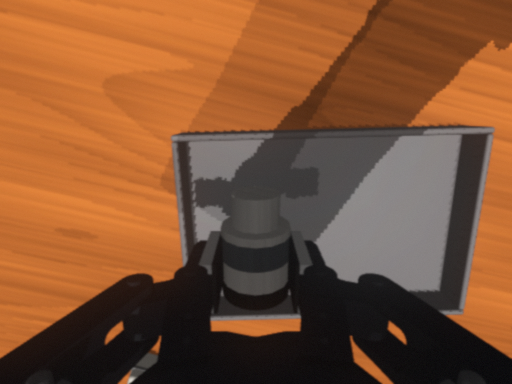

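```bash
python3 -m handwheel '-1 5 -8 3 -0.006 0.002 -0.007;-1 12 -9 3 -0.006 0.002 -0.007;-1 16 -9 3 -0.006 0.002 -0.007;-1 16 0 0 -0.006 0 -0.007;-1 10 0 0 0 0 0;-1 5 0 0 0 0 0;-1 0 0 0 0 0 0'; python3 -c "
from h import *
go([485,-330,23.5],down(.259))"
```

```text
clock: 7.9
eef_pos: [492.3, -313.3, 53.6]
tool_rot: [-0.366, 1.561, 1.484]
force: [-0.2, 1.1, -2.1]
width: 31.4
t 7.9 shift [ 29.9  11.7 -14.3] turn [0.0205 0.0091 0.0034] F [-0.2  1.1 -2.1] w 31.4
```

```bash
python3 -m handwheel '-1 0 2 -4 0.008 0.004 0;-1 2 2 -4 0.006 0.003 0.002;-1 2 2 -2 0 0 0;-1 0 0 0 0 0 0;-1 0 0 0 0 0 0'; python3 -c "
from h import *
go([485,-330,23.5],down(.259))"
```

```text
clock: 8.4
eef_pos: [490.0, -326.7, 51.0]
tool_rot: [-2.008, 1.567, -0.174]
force: [-0.2, -0.3, -0.2]
width: 31.0
t 8.4 shift [27.4  5.8 -1.9] turn [ 0.0044 -0.0015  0.0033] F [-0.2 -0.3 -0.2] w 31.0
```

```bash
python3 -m handwheel '-1 6 1 0 0 0 0;-1 7 1 0 0 0 0;-1 5 1 0 0 0 0;-1 3 0 0 0 0 0;-1 2 0 0 0 0 0;-1 0 0 0 0 0 0;-1 0 0 0 0 0 0'; python3 -c "
from h import *
go([485,-330,23.5],down(.259))"
```

```text
clock: 9.1
eef_pos: [486.7, -327.4, 25.5]
tool_rot: [-1.858, 1.568, -0.023]
force: [-0.1, -0.0, -0.7]
width: 31.4
t 9.1 shift [ 2.   2.4 -2.1] turn [ 0.0043 -0.0009  0.003 ] F [-0.1 -0.  -0.7] w 31.4
```

Force is still free. I'm lowering in 1 mm rows until contact shows.

```bash
python3 -m handwheel '-1 1 0 0 0 0 0;-1 1 0 0 0 0 0;-1 0 0 0 0 0 0'; python3 -m handwheel '-1 1 0 0 0 0 0;-1 0 0 0 0 0 0'
```

```text
clock: 9.4
eef_pos: [487.2, -327.4, 23.8]
tool_rot: [-1.953, 1.567, -0.119]
force: [0.0, 0.3, -0.9]
width: 31.5
clock: 9.6
eef_pos: [487.4, -327.5, 23.1]
tool_rot: [-2.01, 1.566, -0.176]
force: [-0.3, -0.2, -1.6]
width: 31.3
```

```bash
python3 -m handwheel '-1 1 0 0 0 0 0;-1 0 0 0 0 0 0'; python3 -m handwheel '-1 1 0 0 0 0 0;-1 0 0 0 0 0 0'
```

```text
clock: 9.8
eef_pos: [487.5, -327.6, 23.2]
tool_rot: [-2.1, 1.566, -0.266]
force: [0.4, 0.1, -0.9]
width: 31.1
clock: 10.0
eef_pos: [487.5, -327.7, 23.1]
tool_rot: [-2.174, 1.566, -0.34]
force: [-0.4, -0.5, -0.3]
width: 31.1
```

```bash
python3 -m handwheel '-1 2 0 0 0 0 0;-1 0 0 0 0 0 0'; python3 -c "
from h import *
cv2.imwrite('pics/w7.png',get_image('wrist'));cv2.imwrite('pics/s7.png',cv2.resize(get_image('scene')[150:240,120:270],None,fx=5,fy=5,interpolation=2))"
```

```text
clock: 10.2
eef_pos: [487.7, -327.8, 23.2]
tool_rot: [-2.305, 1.565, -0.471]
force: [-0.2, -0.6, -1.1]
width: 31.4
```

View pics/w7.png

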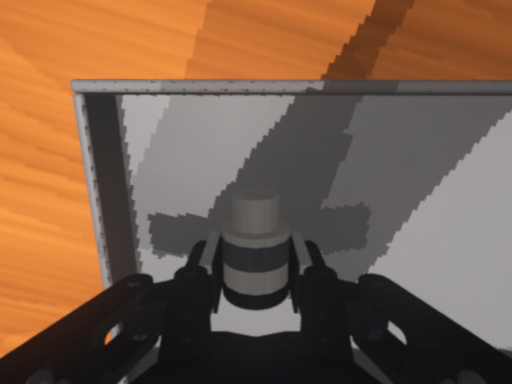

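```bash
python3 -m handwheel '-1 4 0 0 0 0 0'
```

```text
clock: 10.4
eef_pos: [487.9, -328.0, 22.2]
tool_rot: [-2.488, 1.565, -0.654]
force: [-13.0, 8.7, 66.2]
width: 30.9
```

```bash
python3 -m handwheel '-1 -1 0 0 0 0 0;-1 0 0 0 0 0 0'; python3 -m handwheel '-0.1 0 0 0 0 0 0;0.1 0 0 0 0 0 0;0.2 0 0 0 0 0 0;0.2 0 0 0 0 0 0;0.2 0 0 0 0 0 0;0.2 0 0 0 0 0 0'
```

```text
clock: 10.6
eef_pos: [488.6, -328.3, 24.7]
tool_rot: [-2.471, 1.563, -0.637]
force: [0.5, 0.3, -1.3]
width: 31.1
clock: 11.2
eef_pos: [487.9, -328.1, 22.2]
tool_rot: [-2.45, 1.565, -0.616]
force: [-0.3, -0.5, -0.3]
width: 51.0
```

```bash
python3 -m handwheel '0.2 -3 0 0 0 0 0;0.2 -6 0 0 0 0 0;0.2 -12 0 0 0 0 0;0.2 -20 0 0 0 0 0;0.2 -25 0 0 0 0 0;0.2 -25 0 0 0 0 0;0.2 -15 0 0 0 0 0;0.2 0 0 0 0 0 0'; python3 -c "
from h import *
cv2.imwrite('pics/w8.png',get_image('wrist'));go(W(2,0,120),down(.2545))"
```

```text
clock: 12.0
eef_pos: [488.0, -327.8, 137.3]
tool_rot: [-2.446, 1.562, -0.611]
force: [0.0, -0.0, -0.1]
width: 51.0
t 12.05 shift [  13.7 -115.5  573.5] turn [ 0.0088 -0.0056  0.0046] F [ 0.4 -0.8 -0.1] w 51.6
```

View pics/w8.png

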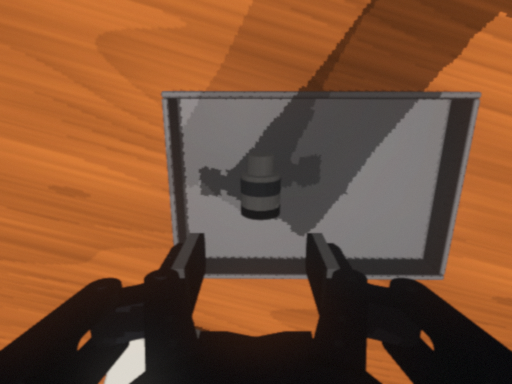

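The eyepiece lies in the tray around (261,187), released and clear of the walls. Next is the short objective.

```bash
python3 -m handwheel '0.5 0 -4 15 0 0 0;1 0 -6 30 0 0 0;1 0 -8 42 0 0 0;1 0 -9 45 0 0 0;1 0 -9 45 0 0 0;1 0 -9 45 0 0 0;1 0 -9 45 0 0 0;1 0 -9 45 0 0 0;1 0 -9 45 0 0 0;1 0 -9 42 0 0 0'; python3 -c "
from h import *
go(W(2,0,120),down(.2545))"
```

```text
clock: 13.05
eef_pos: [451.8, 95.6, 126.8]
tool_rot: [1.516, 1.561, -2.943]
force: [1.1, 0.6, 0.0]
width: 85.3
t 13.05 shift [  6.5 -38.6 155.8] turn [-0.0004  0.0006 -0.0101] F [1.1 0.6 0. ] w 85.3
```

```bash
python3 -m handwheel '1 0 -9 38 0 0 0;1 0 -9 34 0 0 0;1 0 -7 28 0 0 0;1 0 -5 18 0 0 0;1 0 -4 10 0 0 0;1 0 0 0 0 0 0;1 0 0 0 0 0 0'; python3 -c "
from h import *
go(W(2,0,120),down(.2545));
cv2.imwrite('pics/w9.png',get_image('wrist'))"
```

```text
clock: 13.75
eef_pos: [438.3, 244.2, 121.1]
tool_rot: [1.421, 1.547, -3.017]
force: [0.5, -1.0, 0.1]
width: 85.3
t 13.75 shift [  0.8 -14.5   8.3] turn [ 0.0193  0.0034 -0.024 ] F [ 0.5 -1.   0.1] w 85.3
```

View pics/w9.png

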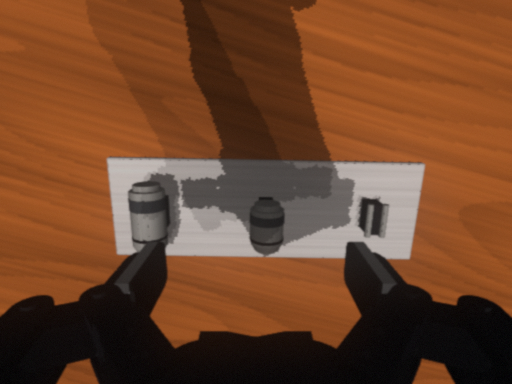

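```bash
python3 -m handwheel '1 5 -5 3 0.008 0.001 -0.008;1 10 -5 2 0.006 0.001 -0.008;1 12 -3 1 0.004 0.001 -0.006;1 12 0 0 0 0 0;1 6 0 0 0 0 0;1 0 0 0 0 0 0;1 0 0 0 0 0 0'; python3 -c "
from h import *
go(W(1,0,41),down(.2545))"
```

```text
clock: 14.5
eef_pos: [451.1, 248.1, 71.4]
tool_rot: [2.608, 1.567, -1.86]
force: [0.2, 0.2, 0.1]
width: 85.6
t 14.5 shift [30.4  0.1  8.2] turn [-0.01   -0.0029 -0.0017] F [0.2 0.2 0.1] w 85.6
```

```bash
python3 -m handwheel '1 6 0 2 0 0 0;1 8 0 2 0 0 0;1 8 0 2 0 0 0;1 5 0 1 0 0 0;1 3 0 0 0 0 0;1 0 0 0 0 0 0;1 0 0 0 0 0 0'; python3 -c "
from h import *
go(W(1,0,41),down(.2545));
cv2.imwrite('pics/w10.png',get_image('wrist'))"
```

```text
clock: 15.2
eef_pos: [449.6, 256.0, 39.3]
tool_rot: [2.929, 1.569, -1.539]
force: [-0.3, -0.3, -0.1]
width: 85.3
t 15.2 shift [-1.7  0.6  0. ] turn [-0.0095 -0.0022 -0.0005] F [-0.3 -0.3 -0.1] w 85.3
```

View pics/w10.png

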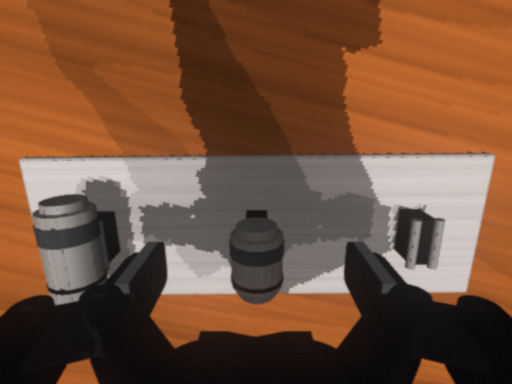

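```bash
python3 -m handwheel '0 -1 0 0 -0.005 0 0;-0.5 -1 0 0 0 0 0;-1 0 0 0 0 0 0;-1 0 0 0 0 0 0;-1 0 0 0 0 0 0;-1 0 0 0 0 0 0;-1 0 0 0 0 0 0;-1 0 0 0 0 0 0;-1 0 0 0 0 0 0'; python3 -c "
from h import *
go(W(1,0,41),down(.2545))"
```

```text
clock: 16.15
eef_pos: [450.4, 256.2, 42.9]
tool_rot: [-2.2, 1.568, -0.379]
force: [-0.1, 0.4, 1.0]
width: 23.6
t 16.15 shift [1.9 1.5 0. ] turn [-0.0046 -0.0015  0.002 ] F [-0.1  0.4  1. ] w 23.6
```

```bash
python3 -m handwheel '-1 -4 0 0 0 0 0;-1 -8 0 0 0 0 0;-1 -15 0 0 0 0 0;-1 -20 0 0 0 0 0;-1 -20 0 0 0 0 0;-1 -15 0 0 0 0 0;-1 -8 0 0 0 0 0;-1 0 0 0 0 0 0'; python3 -c "
from h import *
cv2.imwrite('pics/w11.png',get_image('wrist'));go([461,-232,130],down(.259))"
```

```text
clock: 16.95
eef_pos: [449.4, 255.5, 138.3]
tool_rot: [-2.959, 1.568, -1.139]
force: [1.0, -0.2, -1.7]
width: 23.4
t 17.0 shift [   9.1  109.  -475.1] turn [-0.0093 -0.0026 -0.0004] F [ 0.1 -0.8 -0.5] w 23.9
```

View pics/w11.png

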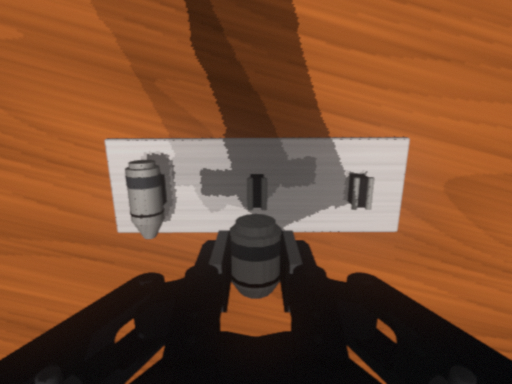

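The short objective is held level between the pads, at about (256,255). Now carrying it to the tray.

```bash
python3 -m handwheel '-1 0 3 -15 0 0 0;-1 0 6 -30 0 0 0;-1 0 9 -42 0 0 0;-1 0 9 -45 0 0 0;-1 0 9 -45 0 0 0;-1 0 9 -45 0 0 0;-1 0 9 -45 0 0 0;-1 0 9 -45 0 0 0;-1 0 9 -35 0 0 0;-1 0 6 -25 0 0 0'; python3 -c "
from h import *
go([461,-232,130],down(.259))"
```

```text
clock: 18.0
eef_pos: [458.1, -143.5, 130.5]
tool_rot: [1.565, 1.554, -2.892]
force: [0.1, -0.1, -0.2]
width: 24.0
t 18.0 shift [  0.8  19.5 -86.3] turn [-0.0037  0.0001 -0.0167] F [ 0.1 -0.1 -0.2] w 24.0
```

```bash
python3 -m handwheel '-1 0 4 -20 0 0 -0.005;-1 0 4 -18 0 0 -0.005;-1 0 3 -12 0 0 -0.005;-1 0 2 -6 0 0 0;-1 0 0 0 0 0 0;-1 0 0 0 0 0 0'; python3 -c "
from h import *
go([461,-232,19],down(.259))"
```

```text
clock: 18.6
eef_pos: [449.3, -213.0, 125.5]
tool_rot: [1.331, 1.556, -3.142]
force: [0.3, -0.5, -1.0]
width: 23.5
t 18.6 shift [106.3  -8.4 -21.6] turn [-0.0188  0.0036 -0.0142] F [ 0.3 -0.5 -1. ] w 23.5
```

```bash
python3 -m handwheel '-1 6 -2 -5 -0.005 0 -0.004;-1 12 -2 -5 -0.005 0 -0.004;-1 15 -2 -5 -0.005 0 -0.004;-1 15 0 -3 0 0 0;-1 8 0 0 0 0 0;-1 0 0 0 0 0 0;-1 0 0 0 0 0 0'; python3 -c "
from h import *
go([461,-232,19],down(.259))
cv2.imwrite('pics/w12.png',get_image('wrist'))"
```

```text
clock: 19.3
eef_pos: [461.2, -225.8, 63.8]
tool_rot: [0.158, 1.565, 1.994]
force: [0.7, -0.7, -0.8]
width: 23.7
t 19.3 shift [44.8  1.8 -6.2] turn [ 0.0057  0.006  -0.001 ] F [ 0.7 -0.7 -0.8] w 23.7
```

View pics/w12.png

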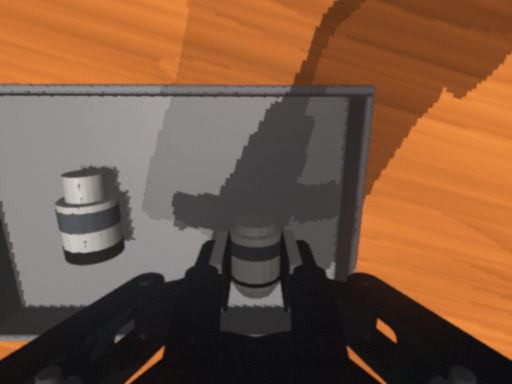

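```bash
python3 -m handwheel '-1 6 0 -2 0.003 0.002 0;-1 9 0 -2 0.003 0.002 0;-1 9 0 -2 0 0 0;-1 6 0 -1 0 0 0;-1 4 0 0 0 0 0;-1 2 0 0 0 0 0;-1 0 0 0 0 0 0;-1 0 0 0 0 0 0'; python3 -c "
from h import *
go([461,-232,19],down(.259))"
```

```text
clock: 20.15
eef_pos: [464.1, -233.2, 25.8]
tool_rot: [-1.423, 1.57, 0.406]
force: [-0.6, 0.6, -0.4]
width: 23.5
t 20.15 shift [6.8 2.7 1.9] turn [-0.0003  0.0002  0.001 ] F [-0.6  0.6 -0.4] w 23.5
```

```bash
python3 -m handwheel '-1 2 0 0 0 0 0;-1 2 0 0 0 0 0;-1 0 0 0 0 0 0';python3 -m handwheel '-1 1 0 0 0 0 0;-1 0 0 0 0 0 0'
```

```text
clock: 20.45
eef_pos: [464.5, -233.2, 22.1]
tool_rot: [-1.798, 1.569, 0.031]
force: [-0.1, 0.7, -1.1]
width: 23.3
clock: 20.65
eef_pos: [464.5, -233.3, 21.1]
tool_rot: [-1.85, 1.569, -0.021]
force: [-1.1, -0.5, -0.2]
width: 23.5
```

```bash
python3 -m handwheel '-1 1 0 0 0 0 0';python3 -m handwheel '-1 1 0 0 0 0 0'
```

```text
clock: 20.75
eef_pos: [464.7, -233.3, 20.3]
tool_rot: [-1.916, 1.568, -0.087]
force: [-0.4, 0.4, 10.7]
width: 23.7
clock: 20.85
eef_pos: [464.7, -233.3, 20.2]
tool_rot: [-2.059, 1.568, -0.23]
force: [-2.4, 2.1, 18.7]
width: 23.4
```

Contact at z ≈ 20.3 mm (10–19 N). Releasing.

```bash
python3 -m handwheel '-0.3 0 0 0 0 0 0;-0.1 0 0 0 0 0 0;0.1 0 0 0 0 0 0;0.1 0 0 0 0 0 0;0.1 0 0 0 0 0 0;0.1 0 0 0 0 0 0'; python3 -m handwheel '0.1 -3 0 0 0 0 0;0.1 -6 0 0 0 0 0;0.1 -12 0 0 0 0 0;0.1 -20 0 0 0 0 0;0.1 -25 0 0 0 0 0;0.1 -25 0 0 0 0 0;0.1 -15 0 0 0 0 0;0.1 0 0 0 0 0 0'; python3 -c "
from h import *
print(camera_params('wrist'));cv2.imwrite('pics/w13.png',get_image('wrist'));go(W(2,-90,120),down(.2545))"
```

```text
clock: 21.45
eef_pos: [465.2, -233.5, 20.5]
tool_rot: [-2.104, 1.567, -0.274]
force: [-0.7, -0.3, -0.4]
width: 46.7
clock: 22.25
eef_pos: [464.8, -233.4, 135.0]
tool_rot: [-2.227, 1.565, -0.397]
force: [-0.5, 0.6, -1.0]
width: 46.5
{'fx': 300.9241681684393, 'fy': 300.9241681684393, 'cx': 255.16888089911353, 'cy': 192.43815488889683, 'eye': array([ 394.57694945, -252.33986086,  268.54839878]), 'orientation': array([-0.28374741,  0.00221816,  1.82965475])}
t 22.3 shift [  13.5 -111.   386.7] turn [ 0.0047 -0.0026  0.0034] F [ 0.3 -0.1 -0.1] w 46.7
```

View pics/w13.png

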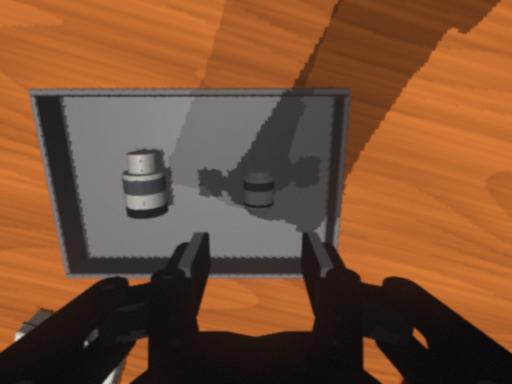

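Run:
```python
from h import *
from scipy.optimize import least_squares
s=camera_params('scene');t=camera_params('top')
c=np.array([[85,413],[285,433],[255,577],[35,550]])/3.3+[135,165]
P=onz(s,c,12);print(P.round(1))
L=np.array([[55,75],[55,225-300],[165,-75],[165,75]]) # placeholder order test
pt=onz(t,np.array([[65,218],[100,355]])/4+[225,40],12);print('top',pt.round(1))
```

```text
[[ 827.4 -154.3   12. ]
 [ 788.6  -11.3   12. ]
 [ 898.6   19.4   12. ]
 [ 935.4 -123.7   12. ]]
top [[890.7  11.7  12. ]
 [784.9 -15.9  12. ]]
```

```bash
python3 -c "
from h import *
go([600,-140,340],down(.262,np.radians(50)))"
```

```text
t 22.3 shift [-205.5 -155.7   54.8] turn [-0.0015 -0.0037 -0.8693] F [ 0.3 -0.1 -0.1] w 46.7
```

```bash
python3 -m handwheel '0.5 -20 -12 4 0 0 0;1 -35 -25 9 0 0 0;1 -38 -28 10 0 0 0;1 -38 -28 10 0 0 0;1 -38 -28 10 0 0 0;1 -25 -18 6 0 0 0;1 -10 -8 3 0 0 0;1 0 0 0 0 0 0';python3 -m handwheel '1 0 0 0 0 0 -0.05;1 0 0 0 0 0 -0.1;1 0 0 0 0 0 -0.13;1 0 0 0 0 0 -0.13;1 0 0 0 0 0 -0.13;1 0 0 0 0 0 -0.13;1 0 0 0 0 0 -0.1;1 0 0 0 0 0 -0.08;1 0 0 0 0 0 0;1 0 0 0 0 0 0'; python3 -c "
from h import *
go([600,-140,340],down(.262,np.radians(50)))
cv2.imwrite('pics/w14.png',get_image('wrist'));print(camera_params('wrist'),ctrl.read_state()['qpos'].round(2))"
```

```text
clock: 23.1
eef_pos: [592.9, -141.0, 338.3]
tool_rot: [0.958, 1.559, 2.786]
force: [-0.4, 0.5, -0.1]
width: 85.4
clock: 24.1
eef_pos: [581.5, -147.8, 333.1]
tool_rot: [-1.517, 0.823, 0.301]
force: [0.2, -0.3, 0.1]
width: 85.6
t 24.1 shift [  8.5 -19.2   3. ] turn [-0.0266  0.0248 -0.1254] F [ 0.2 -0.3  0.1] w 85.6
{'fx': 300.9241681684393, 'fy': 300.9241681684393, 'cx': 255.16888089911353, 'cy': 192.43815488889683, 'eye': array([ 442.38907498, -187.84992682,  383.09643005]), 'orientation': array([-1.02641992, -0.03732273,  1.83181414])} [ 1.1   0.39 -0.83  2.1  -0.79  0.23  2.94]
```

View pics/w14.png

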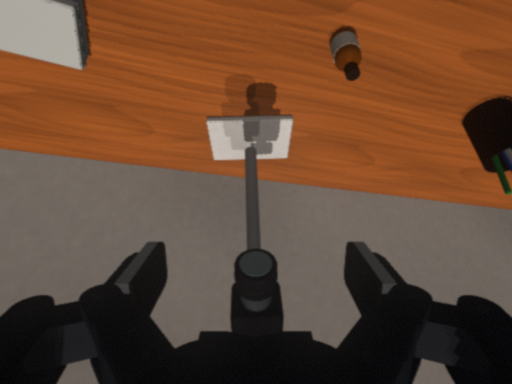

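```bash
cat > fk.py <<'E'
from h import *
import itertools
from scipy.optimize import least_squares
s=ctrl.read_state()
Q=[[-1.4147949,0.62934127,0.03843036,1.51842065,-0.02697349,0.99628574,-0.01999949],
 [.24,.55,-.18,2.13,.2,.49,1.73],[.72,.69,-.22,1.8,.24,.7,2.17],list(s['qpos'])]
P=np.array([[142.826,633.464,238.375],[451.7,-80.3,131.5],[464.9,-345.2,123.6],list(s['eef_pos'])])
O=[[-3.12000486,1.56885906,-1.77098683],[1.481,1.56,-2.976],[1.358,1.542,-3.119],list(s['tool_rot'])]
O=[R(o) for o in O]
AX='zyzyzyz'
def fkR(q,sg,Rt,R0=np.eye(3)):
    M=R0
    for i in range(7):M=M@Ro.from_euler(AX[i],sg[i]*q[i]).as_matrix()
    return M@Rt
if __name__=='__main__':
    res=[]
    for sg in itertools.product([1,-1],repeat=7):
        if sg[1]<0: continue
        M=[fkR(q,sg,np.eye(3)) for q in Q]
        # O = Rz(a) M Rt : scan a
        for a in np.radians([0,90,180,270]):
            Z=Ro.from_euler('z',a).as_matrix()
            Rts=[ (Z@m).T@o for m,o in zip(M,O)]
            A=Ro.from_matrix(Rts); mean=A.mean(); e=(mean.inv()*A).magnitude().max()
            res.append((e,sg,np.degrees(a),mean.as_matrix().round(3).tolist()))
    res.sort(key=lambda r:r[0])
    for r in res[:4]:print(r)
E
python3 fk.py
```

```text
(np.float64(0.004922725415926336), (-1, 1, -1, 1, -1, 1, -1), np.float64(0.0), [[0.001, 0.0, -1.0], [0.0, 1.0, 0.0], [1.0, -0.0, 0.001]])
(np.float64(0.4278404486311129), (-1, 1, 1, 1, 1, 1, -1), np.float64(180.0), [[-0.054, -0.327, 0.944], [0.007, -0.945, -0.327], [0.999, -0.011, 0.053]])
(np.float64(0.6099721806106074), (-1, 1, -1, -1, 1, 1, 1), np.float64(0.0), [[0.323, -0.096, 0.942], [0.523, 0.847, -0.093], [-0.789, 0.523, 0.324]])
(np.float64(0.649537464181546), (1, 1, -1, 1, -1, 1, 1), np.float64(180.0), [[-0.147, -0.119, -0.982], [-0.015, 0.993, -0.118], [0.989, -0.003, -0.148]])
```

```bash
cat >> fk.py <<'E'
SG=(-1,1,-1,1,-1,1,-1)
RT=np.array([[0,0,-1.],[0,1,0],[1,0,0]])
def cum(q):
    M=np.eye(3);o=[M]
    for i in range(7):
        M=M@Ro.from_euler(AX[i],SG[i]*q[i]).as_matrix();o.append(M)
    return o
def cols(q):
    c=cum(q)
    # d1 along z0; a1 x after J1(lat y); after J2: z (upper) ; after J3: x (elbow offset); after J4: x,z ; after J6: x,z
    return np.c_[c[0][:,2],c[1][:,0],c[2][:,2],c[3][:,0],c[4][:,0],c[4][:,2],c[6][:,0],c[6][:,2]]
E
python3 - <<'E'
from fk import *
A=np.vstack([cols(q) for q in Q]);b=P.ravel()
x,r,rk,sv=np.linalg.lstsq(A,b,rcond=None);print(x.round(1),rk,sv.round(2),(A@x-b).round(1))
for drop in([1],[1,3,4],[1,6],[1,3,4,6]):
    k=[i for i in range(8) if i not in drop];x=np.linalg.lstsq(A[:,k],b,rcond=None)[0];print(k,x.round(1),(A[:,k]@x-b).round(1))
E
```

```text
[307.1  69.5 585.8 -38.3   4.4 368.   41.2 364.6] 8 [3.94 3.9  0.89 0.44 0.38 0.33 0.17 0.1 ] [-31.6   4.3  -4.   -0.9   5.4   1.8   4.   -1.4   5.8   1.1   1.8  -3.6]
[0, 2, 3, 4, 5, 6, 7] [224.5 672.7 -75.8 -21.8 360.8   5.2 398.4] [-32.5  -0.1  -2.2  -1.1  12.   -3.4  11.8  -3.4   0.5  -3.3   5.4   5. ]
[0, 2, 5, 6, 7] [234.2 646.1 348.4  26.  338.9] [-30.5   2.3 -10.6   5.5  13.5   5.6  14.    3.4  -1.   -6.2  14.1   6.1]
[0, 2, 3, 4, 5, 7] [228.5 672.8 -82.1 -20.9 361.3 405.1] [-32.4   0.   -2.2  -1.9  12.8  -3.8  11.8  -2.9   0.7  -3.    3.7   5.3]
[0, 2, 5, 7] [265.3 610.1 339.  347.6] [-30.2  -0.9 -12.2   8.7  19.9   5.3  15.4  11.5   0.3  -3.4   4.6   6.6]
```

```bash
cat > log.py <<'E'
from h import *
import json
def rec():
    s=ctrl.read_state();open('st.jsonl','a').write(json.dumps([list(s['qpos']),list(s['eef_pos']),list(s['tool_rot'])])+'\n');return s
if __name__=='__main__':rec()
E
python3 log.py; for i in 1 2; do :; done
python3 -m handwheel '1 -10 20 0 0 0 0.1;1 -10 20 0 0 0 0.1;1 -10 10 0 0 0 0.1;1 0 0 0 0 0 0'; python3 log.py
python3 -m handwheel '1 10 0 20 0.1 0 0.1;1 10 0 20 0.1 0 0.1;1 10 0 20 0.1 0.1 0;1 0 0 0 0 0.1 0;1 0 0 0 0 0 0'; python3 log.py
python3 -c "
from h import *
print(ctrl.read_state()['qpos'].round(2))"
```

```text
clock: 24.55
eef_pos: [525.5, -160.9, 325.3]
tool_rot: [-1.508, 1.132, 0.334]
force: [1.3, 1.6, 0.6]
width: 85.2
clock: 25.05
eef_pos: [526.3, -103.3, 300.7]
tool_rot: [-1.827, 1.316, -0.234]
force: [-0.7, 0.5, -0.1]
width: 85.1
[ 0.16  0.28 -0.05  1.98  0.07  0.63  1.66]
```

```bash
cat > fit.py <<'E'
import sys; sys.argv=['x']
from fk import *
import json
D=[json.loads(l) for l in open('st.jsonl')]
QQ=Q[:3]+[d[0] for d in D]; PP=np.vstack([P[:3]]+[d[1] for d in D])
w=np.array([1,.2,.2]+[1]*len(D))
def colsy(q):
    c=cum(q)
    return np.c_[c[0][:,2],c[1][:,0],c[1][:,1],c[2][:,2],c[3][:,0],c[3][:,1],c[4][:,0],c[4][:,2],c[5][:,1],c[6][:,0],c[6][:,2]]
A=np.vstack([colsy(q)*k for q,k in zip(QQ,w)]);b=(PP*w[:,None]).ravel()
lam=0.02
prior=np.array([320,40,0,420,0,0,0,380,0,0,250.])
x=prior+np.linalg.solve(A.T@A+lam**2*np.eye(11),A.T@(b-A@prior))
if __name__=='__main__':print(x.round(1),(A@x-b).reshape(-1,3).round(1).tolist())
E
python3 fit.py
```

```text
[333.3   2.2 -11.5 557.2   5.6 -17.2  -0.9 380.8   0.8   5.2 335.7] [[-0.3, -0.1, -0.0], [-0.1, -0.1, -0.2], [-0.0, -0.0, 0.3], [0.0, 0.2, -0.1], [-0.1, -0.5, 0.1], [0.0, 0.0, -0.1]]
```

```bash
cat >> fit.py <<'E'
K=[0,2,3,5,7,8,10]
xs=np.zeros(11);xs[K]=np.linalg.lstsq(A[:,K],b,rcond=None)[0]
def FK(q): return colsy(q)@xs, cum(q)[7]@RT
LO=np.array([-3.06,-.37,-1.25,.18,-1.1,.23,-2.94]);HI=np.array([3.06,2.12,1.32,2.47,4.24,1.98,2.94])
def IK(P,Rt,q0,wr=300,reg=3):
    def f(q):
        p,M=FK(q);return np.r_[p-P,wr*Ro.from_matrix(M.T@Rt).as_rotvec(),reg*(q-q0)]
    r=least_squares(f,np.clip(q0,LO+.01,HI-.01),bounds=(LO,HI));p,M=FK(r.x)
    return r.x,np.linalg.norm(p-P),np.linalg.norm(Ro.from_matrix(M.T@Rt).as_rotvec())
if __name__=='__main__':
    print(xs.round(1),(A@xs-b).reshape(-1,3).round(1).tolist())
    q0=np.array(D[-1][0])
    for flip in (0,1):
      for roll in (-60,-40,-20,0,20,40,60):
        T=down(.262,np.radians(25))
        T=Ro.from_rotvec(np.radians(roll)*-T[:,1]).as_matrix()@T   # roll about optic axis
        if flip:T=T@np.diag([1,-1,-1])
        qq=q0.copy(); 
        if flip: qq[6]-=np.pi
        q,e,er=IK(np.array([639,-131,224.]),T,qq,reg=1)
        print(flip,roll,q.round(2),round(e,1),round(er,3),'marg',np.minimum(q-LO,HI-q).min().round(2))
E
python3 fit.py
```

```text
[333.3   2.2 -11.5 557.2   5.6 -17.2  -0.9 380.8   0.8   5.2 335.7] [[-0.3, -0.1, -0.0], [-0.1, -0.1, -0.2], [-0.0, -0.0, 0.3], [0.0, 0.2, -0.1], [-0.1, -0.5, 0.1], [0.0, 0.0, -0.1]]
[335.9   0.  -11.4 559.6   0.  -16.1   0.  381.8  -0.6   0.  342.2] [[0.0, 0.0, -0.1], [-0.3, 0.1, -0.3], [0.1, 0.0, 0.3], [0.0, -0.0, -0.0], [-0.0, 0.0, -0.0], [-0.0, -0.0, 0.1]]
0 -60 [-0.34  0.76  0.03  2.05  1.57  1.05 -0.13] 0.0 0.0 marg 0.42
0 -40 [-0.04  0.59 -0.19  2.1   1.64  0.76  0.05] 0.0 0.0 marg 0.37
0 -20 [ 0.07  0.49 -0.02  2.05  1.19  0.23  0.68] 0.0 0.0 marg 0.0
0 0 [ 0.56  0.54 -0.42  1.9   0.04  0.34  2.03] 0.0 0.0 marg 0.11
0 20 [ 0.81  0.71 -0.63  1.7  -0.21  0.69  2.4 ] 0.0 0.0 marg 0.46
0 40 [ 0.86  0.9  -0.64  1.46 -0.34  1.08  2.57] 0.0 0.0 marg 0.37
0 60 [ 0.85  1.12 -0.66  1.2  -0.4   1.45  2.6 ] 0.0 0.0 marg 0.34
1 -60 [-0.93  1.08  1.06  2.05  1.06  0.23 -2.94] 2.0 0.014 marg 0.0
1 -40 [-0.62  0.69  0.7   2.08  1.38  0.23 -2.94] 4.1 0.029 marg 0.0
1 -20 [ 0.07  0.49 -0.02  2.05  1.19  0.23 -2.46] 0.0 0.0 marg 0.0
1 0 [ 0.56  0.54 -0.42  1.9   0.04  0.34 -1.11] 0.0 0.0 marg 0.11
1 20 [ 0.81  0.71 -0.63  1.7  -0.21  0.69 -0.74] 0.0 0.0 marg 0.46
1 40 [ 0.86  0.9  -0.64  1.46 -0.34  1.08 -0.57] 0.0 0.0 marg 0.61
1 60 [ 0.85  1.12 -0.66  1.2  -0.4   1.45 -0.54] 0.0 0.0 marg 0.53
```

```bash
python3 -c "
from h import *
im=cv2.imread('pics/w14.png')
a=cv2.resize(im[105:170,195:305],None,fx=7,fy=7,interpolation=2);b=cv2.resize(im[240:345,215:300],None,fx=7,fy=7,interpolation=2)
b=np.clip(b.astype(float)*2.5,0,255).astype(np.uint8)
cv2.imwrite('pics/w14a.png',a);cv2.imwrite('pics/w14b.png',cv2.resize(b,None,fx=.8,fy=.8))
"
```

```text
(no output)
```

View pics/w14a.png

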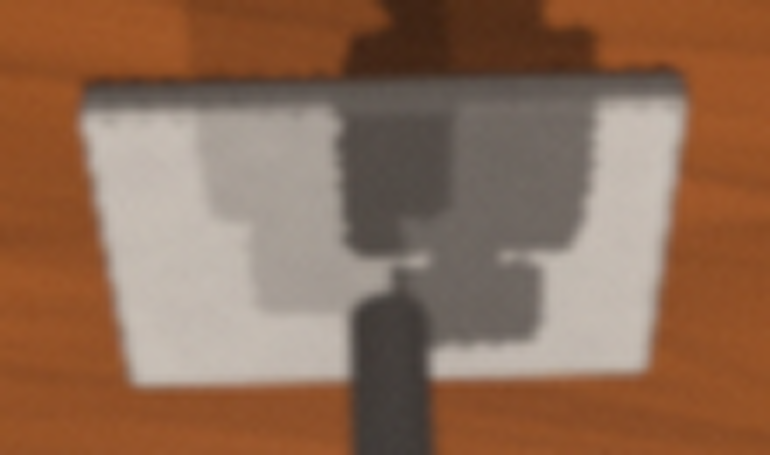

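View pics/w14b.png

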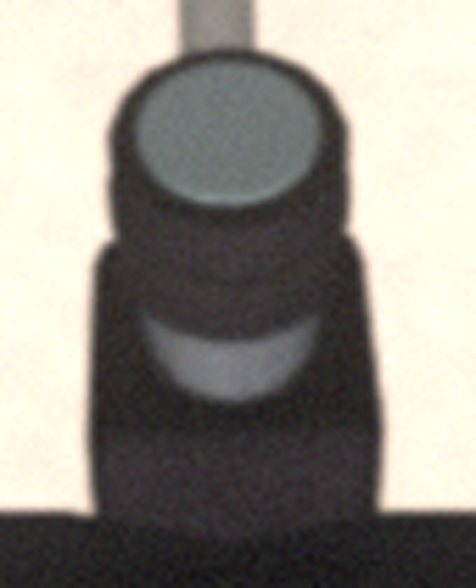

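```bash
cat > cam.py <<'E'
from h import *
from scipy.optimize import least_squares
V1={'fx':300.924,'fy':300.924,'cx':255.169,'cy':192.438,'eye':np.array([442.38907498,-187.84992682,383.09643005]),'orientation':[-1.02641992,-0.03732273,1.83181414]}
foot1=np.array([[83,112],[687,97],[648,373],[133,385]])/7+[195,105]-.43
lens1=np.array([228,130])/5.6+[215,240]-.4
SC=camera_params('scene');TP=camera_params('top')
foot_s=np.array([[85,413],[285,433],[255,577],[35,550]])/3.3+[135,165]-.35
foot_t=np.array([[65,218],[100,355]])/4+[225,40]-.4
def S(p,L):
    L=np.atleast_2d(L);c,s=np.cos(p[2]),np.sin(p[2])
    return np.c_[p[0]+c*L[:,0]-s*L[:,1],p[1]+s*L[:,0]+c*L[:,1],L[:,2]]
F1=[[55,-75,12],[55,75,12],[165,75,12],[165,-75,12]]
def f(p,sep=False):
    a=(proj(V1,S(p,F1))-foot1);b=proj(V1,S(p,[[0,0,280]]))-lens1
    c=proj(SC,S(p,F1))-foot_s; d=proj(TP,S(p,[[165,75,12],[55,75,12]]))-foot_t
    if sep:return [v.round(1).tolist() for v in(a,b,c,d)]
    return np.r_[a.ravel(),2*b.ravel(),c.ravel(),d.ravel()]
E
python3 - <<'E'
from cam import *
r=least_squares(f,[754,-100,.262]);print(r.x);[print(v) for v in f(r.x,1)]
P=onz(V1,lens1,280);print(P)
for n,k in(('wrist',slice(0,8)),('wrist+lens',slice(0,10)),('scene',slice(10,18))):
    r=least_squares(lambda p:f(p)[k],[754,-100,.262]);print(n,r.x,np.abs(r.fun).max())
E
```

```text
[ 7.51606879e+02 -1.00844274e+02  2.64156668e-01]
[[-0.8, 1.4], [0.7, 1.0], [0.6, 0.9], [-0.1, 1.6]]
[[0.2, 1.2]]
[[-0.6, -1.2], [-0.1, -1.1], [-0.1, -3.3], [-0.9, -2.5]]
[[-0.5, 0.2], [-0.2, 0.3]]
[[ 747.63765923 -102.16753248  280.        ]]
wrist [ 7.48627561e+02 -1.00988665e+02  2.57262275e-01] 1.030923185922859
wrist+lens [ 7.48373417e+02 -1.01874257e+02  2.62240836e-01] 1.2255829762401902
scene [ 7.55918482e+02 -9.69115290e+01  2.60942935e-01] 0.8761200917471115
```

```bash
cat > view.py <<'E'
from fit import *
s=ctrl.read_state();cp=camera_params('wrist');Rt=R(s['tool_rot'])
HP=Rt.T@(cp['eye']-s['eef_pos']);HR=Rt.T@R(cp['orientation'])
def wcam(P,Rt):
    return dict(fx=300.924,fy=300.924,cx=255.169,cy=192.438,eye=P+Rt@HP,orientation=Ro.from_matrix(Rt@HR).as_euler('xyz'))
def pose(yaw,tilt,roll,flip=0):
    T=down(yaw,np.radians(tilt));T=Ro.from_rotvec(np.radians(roll)*-T[:,1]).as_matrix()@T
    return T@np.diag([1,-1,-1]) if flip else T
E
python3 - <<'E'
from view import *
print(HP,Ro.from_matrix(HR).as_euler('xyz'))
G=np.array([749.5,-101.3,280.]);ox=-down(.262,np.radians(25))[:,1]
q0=np.array(D[-1][0])
for flip in(0,1):
  for roll in(0,20,40,60):
    T=pose(.262,25,roll,flip);P=G-132*ox
    c=wcam(P,T); print(flip,roll,'lens',proj(c,G).round(),'nose',proj(c,G-100*ox).round(),'eye',c['eye'].round())
print('views')
for yaw in(-.2,.1,.26,.5,.8):
  for tilt in (35,45,55,70):
    for roll in(-20,0,20,40):
      T=pose(yaw,tilt,roll)
      # TCP such that the eye is 250 mm from glass along direction of view at pixel (255,200)
      for d in(230,300):
        c=wcam(np.zeros(3),T);ry=ray(c,[255,215])[0];ry/=np.linalg.norm(ry)
        P=G-d*ry-c['eye']
        q,e,er=IK(P,T,q0,reg=1);m=np.minimum(q-LO,HI-q).min()
        if e<1 and er<.01 and m>.15:print(yaw,tilt,roll,d,P.round(),'eye',(G-d*ry).round(),q.round(2),round(m,2))
E
```

```text
[-134.17848766   72.06132713   -1.15953339] [ 2.20908734 -1.57004138 -2.48831359]
0 0 lens [[257. 451.]] nose [[257. 313.]] eye [ 516. -165.  315.]
0 20 lens [[257. 451.]] nose [[257. 313.]] eye [ 532. -208.  308.]
0 40 lens [[257. 451.]] nose [[257. 313.]] eye [ 552. -245.  286.]
0 60 lens [[257. 451.]] nose [[257. 313.]] eye [ 574. -269.  254.]
1 0 lens [[258. -61.]] nose [[258. 196.]] eye [ 642. -129.  376.]
1 20 lens [[258. -61.]] nose [[258. 196.]] eye [ 657. -172.  369.]
1 40 lens [[258. -61.]] nose [[258. 196.]] eye [ 677. -209.  349.]
1 60 lens [[258. -61.]] nose [[258. 196.]] eye [ 699. -235.  316.]
views
-0.2 35 -20 230 [706. -63. 338.] eye [586.   7. 400.] [-0.66  0.56  0.7   1.77  0.37  0.49  0.85] 0.26
-0.2 35 -20 300 [657. -30. 375.] eye [536.  40. 437.] [-0.55  0.38  0.35  1.83  0.73  0.69  0.5 ] 0.46
-0.2 35 20 300 [ 636. -129.  375.] eye [ 498. -149.  437.] [ 0.82  0.36 -0.59  1.89 -0.53  0.45  2.22] 0.22
-0.2 35 40 230 [ 698. -143.  327.] eye [ 565. -205.  370.] [ 1.07  0.77 -0.93  1.68 -0.4   0.58  2.31] 0.32
-0.2 35 40 300 [ 641. -175.  355.] eye [ 509. -237.  397
[... 2947 characters left out ...]
 -253.  400.] [ 0.79  0.75 -0.63  1.32 -0.3   1.06  2.64] 0.3
0.5 35 20 300 [ 680. -195.  375.] eye [ 588. -299.  437.] [ 0.85  0.7  -0.59  1.3  -0.35  1.17  2.71] 0.23
0.5 35 40 230 [ 737. -167.  327.] eye [ 675. -300.  370.] [ 0.72  1.03 -0.61  0.86 -0.35  1.57  2.65] 0.29
0.5 35 40 300 [ 714. -227.  355.] eye [ 653. -360.  397.] [ 0.76  1.04 -0.59  0.75 -0.35  1.71  2.66] 0.27
0.5 45 20 230 [ 710. -154.  329.] eye [ 610. -262.  367.] [ 0.98  0.82 -0.87  1.45 -0.29  0.88  2.76] 0.18
0.8 35 0 230 [ 712. -139.  342.] eye [ 618. -237.  411.] [ 0.81  0.66 -0.71  1.48 -0.17  0.82  2.74] 0.2
0.8 45 0 230 [ 705. -146.  332.] eye [ 604. -251.  376.] [ 1.04  0.78 -1.    1.58 -0.1   0.68  2.77] 0.17
```

```bash
python3 -c "
from view import *
go([660,-176,375],pose(.26,35,20));go([536+121,-30,375],pose(-.2,35,-20))"
```

```text
t 25.05 shift [ -35.  -145.6  -79.1] turn [-0.2622 -0.5047 -0.3334] F [-0.7  0.5 -0.1] w 85.1
t 25.05 shift [ -44.2 -146.9   66.6] turn [ 0.2823  0.3752 -0.3139] F [-0.7  0.5 -0.1] w 85.1
```

```bash
python3 -m handwheel '1 -8 -25 11 0.04 0.06 -0.05;1 -8 -25 11 0.05 0.07 -0.06;1 -8 -25 11 0.05 0.07 -0.06;1 -8 -25 11 0.05 0.07 -0.06;1 -8 -20 11 0.04 0.06 -0.04;1 0 -10 5 0 0 0;1 0 0 0 0 0 0;1 0 0 0 0 0 0'; python3 log.py; python3 -c "
from view import *
go([657,-30,375],pose(-.2,35,-20))
print(camera_params('wrist')['eye'].tolist(),camera_params('wrist')['orientation'].tolist(),s['qpos'].round(2))
cv2.imwrite('pics/w15.png',get_image('wrist'))"
```

```text
clock: 25.85
eef_pos: [639.2, -47.8, 366.6]
tool_rot: [-2.055, 0.953, -0.725]
force: [0.5, 0.4, -0.2]
width: 85.5
t 25.85 shift [ -5.9 -17.1  19.4] turn [ 0.0618  0.056  -0.0555] F [ 0.5  0.4 -0.2] w 85.5
[519.6045836656739, 11.81863195577971, 439.52470818051853] [-0.8402240791296963, 0.2726989490627023, 1.251148020489972] [-0.44  0.35  0.3   1.85  0.64  0.66  0.69]
```

View pics/w15.png

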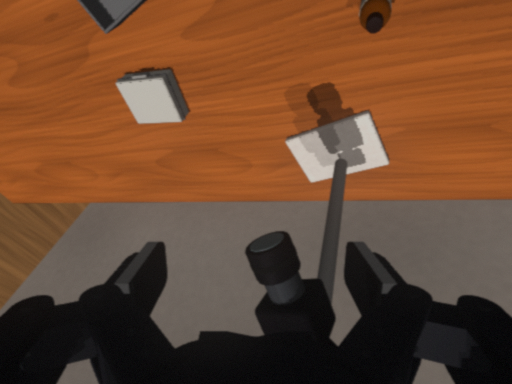

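Good view: the lens faces the wrist camera at about (268,241) and the stand foot is around (338,147). Now the view from the other side.

```bash
python3 -c "
from view import *
go([650,-170,370],pose(.26,35,20))
im=cv2.imread('pics/w15.png')
b=cv2.resize(im[222:342,230:345],None,fx=5,fy=5,interpolation=2)
cv2.imwrite('pics/w15b.png',np.clip(b.astype(float)*2.5,0,255).astype(np.uint8))
cv2.imwrite('pics/w15a.png',cv2.resize(im[100:190,275:400],None,fx=6,fy=6,interpolation=2))"
```

```text
t 25.9 shift [  48.8  -26.9 -108.5] turn [-0.359  -0.8859 -0.0684] F [ 0.  -0.  -0.2] w 85.8
```

View pics/w15b.png

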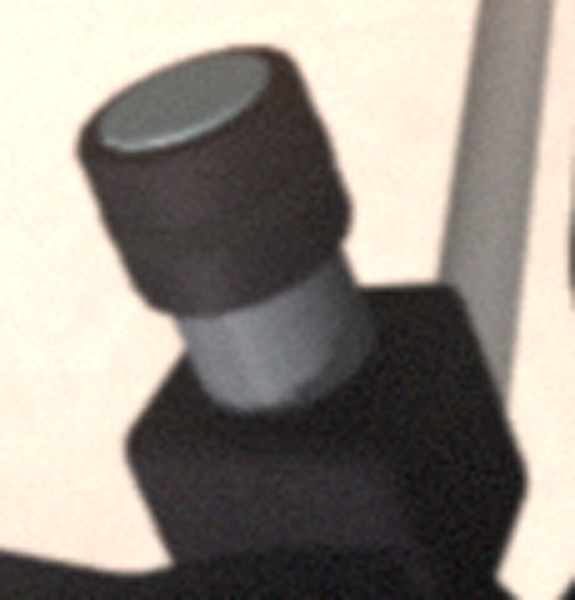

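View pics/w15a.png

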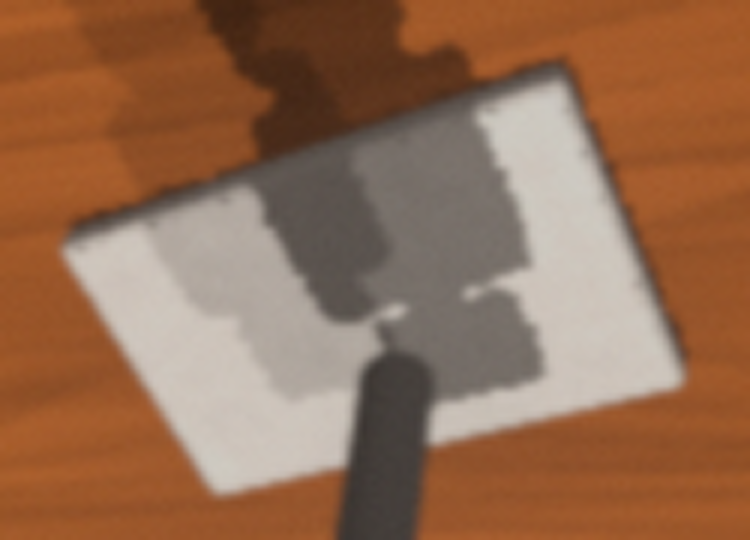

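```bash
python3 -m handwheel '1 5 -3 -13 -0.04 -0.1 -0.01;1 5 -3 -13 -0.045 -0.11 -0.01;1 5 -3 -13 -0.045 -0.11 -0.01;1 5 -3 -13 -0.045 -0.11 -0.01;1 5 -3 -13 -0.045 -0.11 -0.01;1 5 -3 -13 -0.045 -0.11 -0.01;1 5 -3 -10 -0.03 -0.08 -0.01;1 0 0 0 0 0 0;1 0 0 0 0 0 0'; python3 log.py; python3 -c "
from view import *
go([650,-170,370],pose(.26,35,20))
print(camera_params('wrist')['eye'].tolist(),camera_params('wrist')['orientation'].tolist(),s['qpos'].round(2))
im=get_image('wrist');cv2.imwrite('pics/w16.png',im)"
```

```text
clock: 26.8
eef_pos: [651.3, -133.7, 347.8]
tool_rot: [-1.354, 1.014, 0.367]
force: [0.4, 1.0, 0.8]
width: 85.1
t 26.8 shift [-26.4  -6.9 -32.8] turn [-0.1365 -0.2957 -0.0374] F [0.4 1.  0.8] w 85.1
[523.4656116972459, -167.1755203411345, 424.9959120599526] [-0.8253284288477032, -0.11490031921013677, 1.752340151486958] [ 0.7   0.42 -0.51  1.79 -0.23  0.54  2.16]
```

View pics/w16.png

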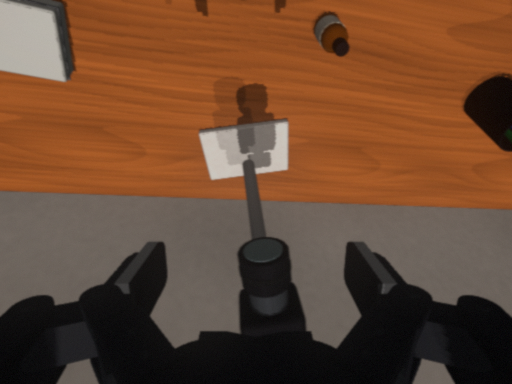

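```bash
python3 -c "
from h import *
im=cv2.imread('pics/w16.png')
b=cv2.resize(im[230:340,215:315],None,fx=5,fy=5,interpolation=2)
a=cv2.resize(im[110:190,190:300],None,fx=6,fy=6,interpolation=2)
cv2.imwrite('pics/w16b.png',np.clip(b.astype(float)*2.5,0,255).astype(np.uint8))
cv2.imwrite('pics/w16a.png',a)"
```

```text
(no output)
```

View pics/w16b.png

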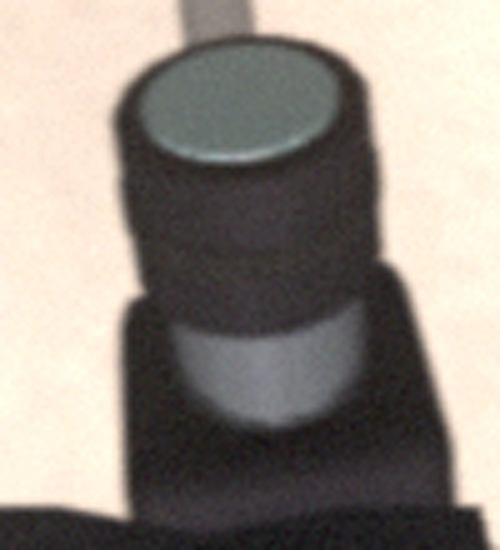

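View pics/w16a.png

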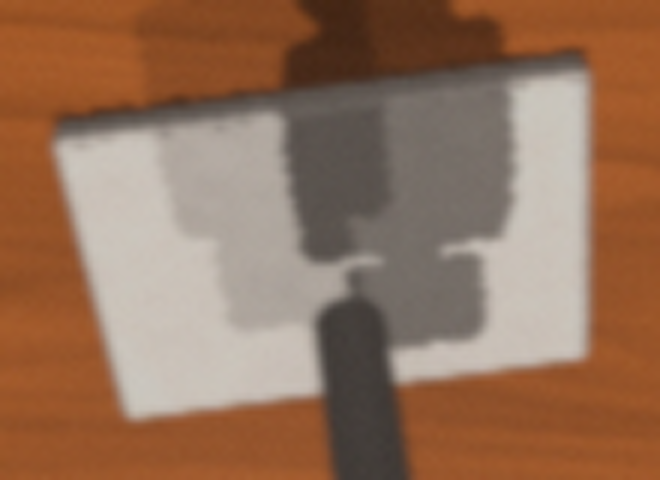

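```bash
cat > cam2.py <<'E'
from cam import *
def mk(e,o): return dict(fx=300.924,fy=300.924,cx=255.169,cy=192.438,eye=np.array(e),orientation=o)
V2=mk([519.6045836656739,11.81863195577971,439.52470818051853],[-0.8402240791296963,0.2726989490627023,1.251148020489972])
V3=mk([523.4656116972459,-167.1755203411345,424.9959120599526],[-0.8253284288477032,-0.11490031921013677,1.752340151486958])
foot2=np.array([[63,247],[563,82],[687,382],[218,493]])/6+[275,100]-.42
foot3=np.array([[55,148],[588,72],[588,357],[128,418]])/6+[190,110]-.42
lens2=np.array([266.6,242.0]);lens3=np.array([262.6,249.8])
def g(p,z=280):
    o=[]
    for V,F,l in((V1,foot1,lens1),(V2,foot2,lens2),(V3,foot3,lens3)):
        o+= [(proj(V,S(p,F1))-F).ravel(),2*(proj(V,S(p,[[0,0,z]]))-l).ravel()]
    FS=np.array(F1,float);FS[2:,2]=0
    o+=[.5*(proj(SC,S(p,FS))-foot_s).ravel(),(proj(TP,S(p,[[165,75,12],[55,75,12]]))-foot_t).ravel()]
    return np.concatenate(o)
E
python3 - <<'E'
from cam2 import *
r=least_squares(g,[750,-100,.262],loss='soft_l1');print(r.x);print(r.fun.round(1) if 0 else g(r.x).round(1))
for V,F,l in((V1,foot1,lens1),(V2,foot2,lens2),(V3,foot3,lens3)):
    print('lens z280',onz(V,l,280).round(1)); P=onz(V,F,12)
    print(' foot', least_squares(lambda p:(S(p,F1)-P).ravel(),[750,-100,.26]).x.round(3))
FS=np.array(F1,float);FS[2:,2]=0
print('scene',least_squares(lambda p:(proj(SC,S(p,FS))-foot_s).ravel(),[750,-100,.26]).x)
# triangulate lens
A=[];b=[]
for V,l in((V1,lens1),(V2,lens2),(V3,lens3)):
    d=ray(V,l)[0];d/=np.linalg.norm(d);M=np.eye(3)-np.outer(d,d);A.append(M);b.append(M@V['eye'])
print('tri',np.linalg.lstsq(np.vstack(A),np.concatenate(b),rcond=None)[0])
E
```

```text
[ 7.51057328e+02 -1.01029333e+02  2.62397681e-01]
[-0.9  1.1  0.7  0.8  0.4  0.8 -0.3  1.4  0.4  2.1 -1.7  0.8 -0.5 -0.7
  0.2  1.1 -1.   1.6 -3.1 -0.5 -0.6 -0.6  1.1 -0.3  1.   0.7 -0.1  1.3
  1.   0.2 -0.3 -0.7 -0.1 -0.6  0.  -0.2 -0.   0.2 -0.4  0.3 -0.1  0.4]
lens z280 [[ 747.6 -102.2  280. ]]
 foot [ 7.48032e+02 -1.00990e+02  2.56000e-01]
lens z280 [[751.3 -99.5 280. ]]
 foot [ 7.49148e+02 -9.87300e+01  2.57000e-01]
lens z280 [[ 750.9 -101.5  280. ]]
 foot [ 7.50281e+02 -1.01763e+02  2.62000e-01]
scene [ 7.52090529e+02 -9.91101241e+01  2.54564579e-01]
tri [ 753.78681157 -100.61373862  278.12452262]
```

```bash
python3 -c "
from view import *
go(W(2,-90,150),down(.2545));print(W(2,-90,150))
q,e,er=IK(W(2,-90,40),down(.2545),s['qpos'],reg=1);print(q.round(2),e,er)"
```

```text
t 26.85 shift [136.8 224.4 306.4] turn [-0.1019  0.0896  0.5486] F [-0.3 -1.3 -0.8] w 85.2
[472.59411769 169.00248632 150.        ]
[-0.45  0.75  0.08  2.07 -0.17  0.32  1.59] 0.0034857301216530837 3.5258489035200614e-05
```

```bash
python3 -m handwheel '1 0 10 0 -0.015 0.015 0.08;1 0 15 0 -0.02 0.015 0.11;1 0 15 0 -0.02 0.015 0.11;1 0 15 0 -0.02 0.015 0.11;1 0 15 0 -0.02 0.015 0.1;1 0 0 0 0 0 0;1 0 0 0 0 0 0'; python3 log.py; python3 -c "
from h import *
go(W(2,-90,150),down(.2545))"
```

```text
clock: 27.55
eef_pos: [581.8, -137.2, 327.5]
tool_rot: [-1.517, 1.551, 0.317]
force: [0.2, -0.6, 0.0]
width: 85.0
t 27.55 shift [177.3  29.3 323.9] turn [0.0088 0.0012 0.0198] F [ 0.2 -0.6  0. ] w 85.0
```

```bash
python3 -m handwheel '1 9 1 18 0 0 0.003;1 18 3 34 0 0 0.003;1 20 3 36 0 0 0.003;1 20 3 36 0 0 0.003;1 20 3 36 0 0 0;1 20 3 36 0 0 0;1 20 3 36 0 0 0;1 18 2 32 0 0 0;1 12 1 20 0 0 0;1 0 0 0 0 0 0'; python3 -m handwheel '1 0 0 0 0 0 0';python3 log.py; python3 -c "
from h import *
go(W(2,-90,150),down(.2545))"
```

```text
clock: 28.55
eef_pos: [488.2, 141.2, 168.9]
tool_rot: [-1.528, 1.534, 0.296]
force: [-0.2, 0.3, 0.1]
width: 85.3
clock: 28.65
eef_pos: [488.1, 140.9, 169.3]
tool_rot: [-1.53, 1.533, 0.294]
force: [0.0, -0.2, 0.4]
width: 85.6
t 28.65 shift [19.   8.7 31. ] turn [-0.0016  0.0015  0.0377] F [ 0.  -0.2  0.4] w 85.6
```

```bash
python3 -m handwheel '1 8 2 8 0 0 0.012;1 12 3 8 0 0 0.012;1 12 2 8 0 0 0.012;1 10 1 6 0 0 0;1 8 0 0 0 0 0;1 0 0 0 0 0 0;1 0 0 0 0 0 0';python3 log.py; python3 -c "
from h import *
go(W(2,-90,100),down(.2545));print(camera_params('wrist'))
cv2.imwrite('pics/w17.png',get_image('wrist'))"
```

```text
clock: 29.35
eef_pos: [474.9, 166.6, 115.7]
tool_rot: [-1.322, 1.569, 0.494]
force: [0.8, -0.4, -0.4]
width: 85.4
t 29.35 shift [15.7  1.6  2.9] turn [-0.0093  0.0005  0.002 ] F [ 0.8 -0.4 -0.4] w 85.4
{'fx': 300.9241681684393, 'fy': 300.9241681684393, 'cx': 255.16888089911353, 'cy': 192.43815488889683, 'eye': array([404.83927228, 148.1567069 , 249.38039509]), 'orientation': array([-2.81472932e-01, -1.58811116e-03,  1.81569389e+00])}
```

View pics/w17.png

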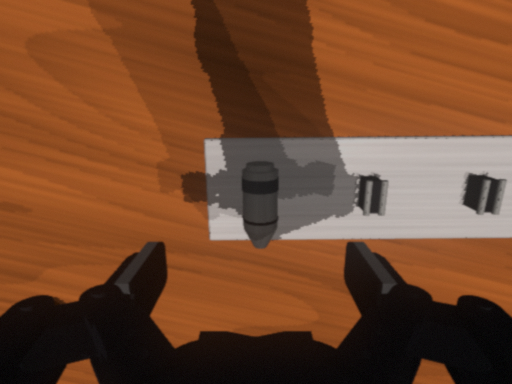

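Run:
```python
from h import *
cp=dict(fx=300.924,fy=300.924,cx=255.169,cy=192.438,eye=np.array([404.83927228,148.1567069,249.38039509]),orientation=[-2.81472932e-01,-1.58811116e-03,1.81569389])
im=cv2.imread('pics/w17.png')[130:270,190:330];k=4
im=np.clip(cv2.resize(im,None,fx=k,fy=k,interpolation=2)*1.6,0,255).astype(np.uint8)
def ring(xr,y,z,r): return np.array([W(xr,y+r*np.cos(t),z+r*np.sin(t)) for t in np.linspace(0,6.283,40)])
for x,r in [(-32,10),(-28,13),(16,13),(32,5)]:
    p=(proj(cp,ring(x+1,-90,40,r))-[190,130])*k+k/2-.5
    cv2.polylines(im,[p.round().astype(int)],True,(0,255,0),1)
cv2.imwrite('pics/w17o.png',im)
```

```text
(no output)
```

View pics/w17o.png

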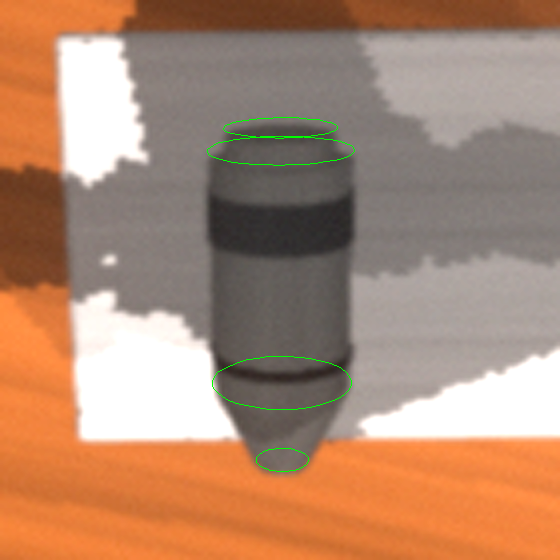

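```bash
python3 -m handwheel '1 10 0 1 -0.004 0 0;1 18 0 1 -0.004 0 0;1 20 0 1 0 0 0;1 15 0 0 0 0 0;1 10 0 0 0 0 0;1 6 0 0 0 0 0;1 0 0 0 0 0 0;1 0 0 0 0 0 0';python3 log.py; python3 -c "
from h import *
go(W(1,-90,33),down(.2545))"
```

```text
clock: 30.2
eef_pos: [477.2, 169.3, 34.1]
tool_rot: [-1.474, 1.562, 0.349]
force: [0.9, -0.4, 0.6]
width: 85.6
t 30.2 shift [1.  5.6 0.8] turn [-0.0028  0.0008  0.0085] F [ 0.9 -0.4  0.6] w 85.6
```

```bash
python3 -m handwheel '1 0 3 0 0 0 0.006;1 0 2 0 0 0 0.002;1 0 0 0 0 0 0;1 0 0 0 0 0 0';python3 log.py; python3 -c "
from h import *
go(W(1,-90,33),down(.2545))"
```

```text
clock: 30.6
eef_pos: [473.1, 168.3, 35.8]
tool_rot: [-1.159, 1.567, 0.663]
force: [0.8, -0.4, 0.0]
width: 85.5
t 30.6 shift [2.8 1.3 0.8] turn [-0.0033  0.0013  0.0031] F [ 0.8 -0.4  0. ] w 85.5
```

```bash
python3 -m handwheel '0.3 1 1 0 0 0 0.002;-0.3 1 0 0 0 0 0.001;-1 0 0 0 0 0 0;-1 0 0 0 0 0 0;-1 0 0 0 0 0 0;-1 0 0 0 0 0 0;-1 0 0 0 0 0 0;-1 0 0 0 0 0 0;-1 0 0 0 0 0 0';python3 log.py; python3 -c "
from h import *
go(W(1,-90,40),down(.2545));s=ctrl.read_state();print(R(s['tool_rot']).T@(W(1,-90,40)-s['eef_pos']))
cv2.imwrite('pics/w18.png',get_image('wrist'))"
```

```text
clock: 31.5
eef_pos: [472.6, 168.8, 34.5]
tool_rot: [-0.66, 1.568, 1.162]
force: [-0.9, -0.2, 1.5]
width: 23.8
t 31.5 shift [-5.5  0.9  0.2] turn [-0.0028  0.0021  0.0016] F [-0.9 -0.2  1.5] w 23.8
[-5.52957412  0.90490796  0.20816218]
```

View pics/w18.png

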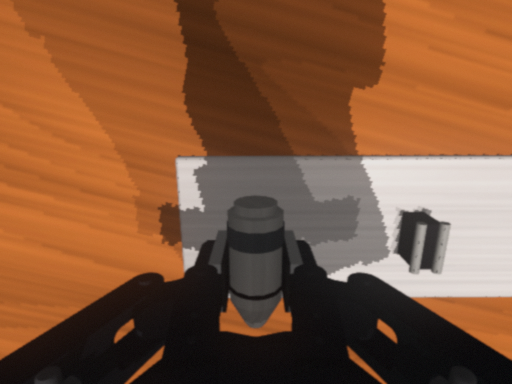

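```bash
python3 -m handwheel '-1 -4 0 0 0 0 0;-1 -8 0 0 0 0 0;-1 -15 0 0 0 0 0;-1 -22 0 0 0 0 0;-1 -25 0 0 0 0 0;-1 -25 0 0 0 0 0;-1 -25 0 0 0 0 0;-1 -20 0 0 0 0 0;-1 -10 0 0 0 0 0;-1 0 0 0 0 0 0';python3 log.py
python3 - <<'E'
from view import *
cp=camera_params('wrist');im=get_image('wrist');k=5
Rt=R(s['tool_rot']);P=s['eef_pos']
c=P+Rt@[-5.5,.9,.2];ox=-Rt[:,1];print('ox',ox.round(3),'q',s['qpos'].round(2),'width',s['width'])
a=cv2.resize(im[180:335,200:315],None,fx=k,fy=k,interpolation=2)[: 600]
a=np.clip(a*1.8,0,255).astype(np.uint8)
for x,r in [(-32,10),(-28,13),(16,13),(32,5)]:
    p=np.array([c+x*ox+r*(np.cos(t)*Rt[:,0]+np.sin(t)*Rt[:,2]) for t in np.linspace(0,6.283,40)])
    p=(proj(cp,p)-[200,180])*k+k/2-.5
    cv2.polylines(a,[p.round().astype(int)],True,(0,255,0),1)
cv2.imwrite('pics/w19.png',cv2.resize(a,None,fx=.77,fy=.77) if a.shape[0]>600 else a)
for roll in(0,10,20,30):
    G=np.array([750.5,-100.6,280]);T=pose(.258,25,roll);o=-T[:,1];PP=G-132*o-T@[-5.5,.9,.2]
    q,e,er=IK(PP,T,s['qpos'],reg=1);print(roll,PP.round(1),q.round(2),e.round(2),er.round(3),np.minimum(q-LO,HI-q).min().round(2))
E
```

```text
clock: 32.55
eef_pos: [470.7, 167.0, 197.1]
tool_rot: [1.165, 1.57, 2.988]
force: [0.7, -0.0, -0.8]
width: 23.9
ox [ 0.969  0.249 -0.001] q [-0.2   0.49 -0.28  1.97  0.19  0.71  1.23] width 23.92754510385794
0 [ 637.9 -130.5  219.6] [ 0.64  0.57 -0.56  1.91  0.28  0.35  1.8 ] 0.0 0.0 0.12
10 [ 637.6 -129.6  219.7] [ 0.84  0.68 -0.76  1.81  0.17  0.5   2.  ] 0.0 0.0 0.27
20 [ 637.3 -128.7  219.8] [ 0.93  0.79 -0.86  1.71  0.07  0.67  2.15] 0.0 0.0 0.39
30 [ 636.9 -127.9  220.2] [ 0.97  0.89 -0.9   1.6  -0.02  0.85  2.28] 0.0 0.0 0.35
```

View pics/w19.png

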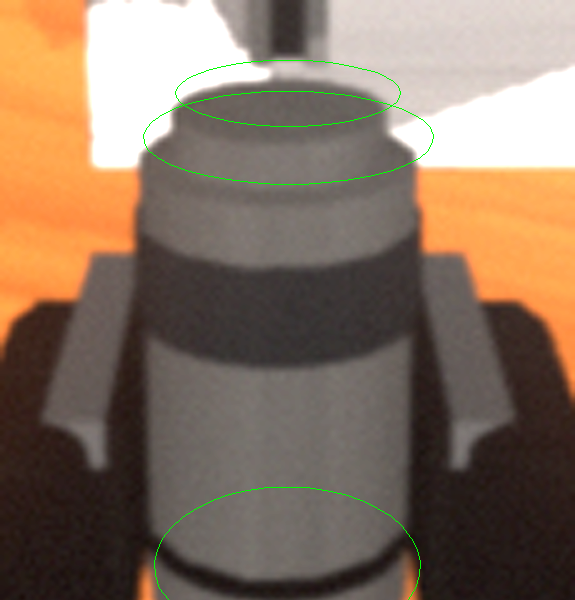

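```bash
cat > joint.py <<'E'
from cam2 import *
Ww1=mk([372.01754641,234.99206461,305.02514761],[-2.74676398e-01,3.01178024e-04,1.86665528])
rest_w=np.array([[27,25],[768,57],[735,282],[44,256]])/2.75+[110,130]-.3
rest_t=np.array([[105+38/5,205+152/5],[105+472/5,205+43/5],[105+510/5,205+186/5],[105+72/5,205+298/5]])[[2,3,0,1]]-.4
RL=np.array([[-45,-135,6],[-45,135,6],[45,135,6],[45,-135,6.]])
W17=mk([404.83927228,148.1567069,249.38039509],[-2.81472932e-01,-1.58811116e-03,1.81569389])
def adj(V,d,w):
    V=dict(V);M=R(V['orientation']);V['eye']=V['eye']+M@d;V['orientation']=Ro.from_matrix(M@Ro.from_rotvec(w).as_matrix()).as_euler('xyz');return V
FS=np.array(F1,float);FS[2:,2]=0
def res(u,full=False):
    dw,ww,dt,ds,rp,sp=u[0:3],u[3:6],u[6:9],u[9:12],u[12:15],u[15:18]; wt,ws=u[18:21],u[21:24]
    o=[]
    T=adj(TP,dt,wt);Sc=adj(SC,ds,ws)
    o+=[(proj(adj(Ww1,dw,ww),S(rp,RL))-rest_w),(proj(T,S(rp,RL))-rest_t)]
    V=adj(W17,dw,ww) # barrel edges in w17 at x=-28.. (zoom 4, crop 190,130)
    c=S(rp,[[-27,-103,40],[-27,-77,40]]);o+=[(proj(V,c)-(np.array([[208,151],[354,151]])/4+[190,130]-.4))*[1,0]]
    for V,F,l in((V1,foot1,lens1),(V2,foot2,lens2),(V3,foot3,lens3)):
        V=adj(V,dw,ww);o+=[proj(V,S(sp,F1))-F,1.5*(proj(V,S(sp,[[0,0,280]]))-l)]
    o+=[.6*(proj(Sc,S(sp,FS))-foot_s),proj(T,S(sp,[[165,75,12],[55,75,12]]))-foot_t]
    r=np.concatenate([v.ravel() for v in o])/.6
    return np.r_[r,dw/2,dt/2,ds/2,ww/.006,wt/.003,ws/.003]
u0=np.zeros(24);u0[12:15]=[448,255.6,.2545];u0[15:18]=[750,-100,.258]
E
python3 - <<'E'
from joint import *
r=least_squares(res,u0,x_scale='jac',loss='soft_l1');C=np.linalg.inv(r.jac.T@r.jac)
u=r.x;print('wrist',u[:3].round(2),u[3:6].round(4),'top',u[6:9].round(2),'scene',u[9:12].round(2))
print('rest',u[12:15].round(4),'stand',u[15:18].round(4),'sd',np.sqrt(np.diag(C))[12:18].round(4))
print((res(u)[:-18]*.6).round(1))
np.save('u.npy',u)
E
```

```text
wrist [0.38 1.3  2.49] [-0.0102  0.0025 -0.0006] top [-0.08  0.42  0.62] scene [-0.64 -0.4   0.58]
rest [4.505059e+02 2.562280e+02 2.536000e-01] stand [ 7.550018e+02 -1.008543e+02  2.585000e-01] sd [0.7944 1.5362 0.0039 0.8264 1.7238 0.0045]
[-0.6 -0.1  0.8 -0.5 -1.   0.6  0.4  0.3 -0.2  0.2 -0.1  0.  -0.1  0.1
  0.3 -0.   0.1  0.  -0.1  0.  -0.6  0.5  0.2  0.3 -0.  -0.3 -0.1  0.2
 -0.2 -0.7 -0.8  0.2 -0.1 -0.4  0.2  0.8 -0.5  0.5  0.1 -0.3 -0.1 -0.8
  0.8 -0.2  0.6 -0.   0.2  0.4  0.2  0.2 -0.2 -0.5  0.1 -0.3  0.   0.4
 -0.1  0.6 -0.  -0.3  0.1 -0.1]
```

```bash
cat > ov.py <<'E'
from view import *
import joint
u=np.load('u.npy')
def overlay(name,oc,k=4,crop=(185,340,195,320),new=True):
    st=ctrl.read_state();cp=camera_params('wrist');im=get_image('wrist')
    cv2.imwrite(f'pics/{name}_raw.png',im)
    if new: cp=joint.adj(cp,u[:3],u[3:6])
    Rt=R(st['tool_rot']);c=st['eef_pos']+Rt@oc;ox=-Rt[:,1]
    r0,r1,c0,c1=crop
    a=np.clip(cv2.resize(im[r0:r1,c0:c1],None,fx=k,fy=k,interpolation=2)*1.8,0,255).astype(np.uint8)
    for x,r in [(-32,10),(-28,13),(16,13),(32,5)]:
        p=np.array([c+x*ox+r*(np.cos(t)*Rt[:,0]+np.sin(t)*Rt[:,2]) for t in np.linspace(0,6.283,60)])
        p=(proj(cp,p)-[c0,r0])*k+k/2-.5
        cv2.polylines(a,[p.round().astype(int)],True,(0,255,0),1)
    cv2.imwrite(f'pics/{name}.png',a);return st
if __name__=='__main__': overlay('w20',[-5.5,-.5,0])
E
python3 ov.py
```

```text
(no output)
```

View pics/w20.png

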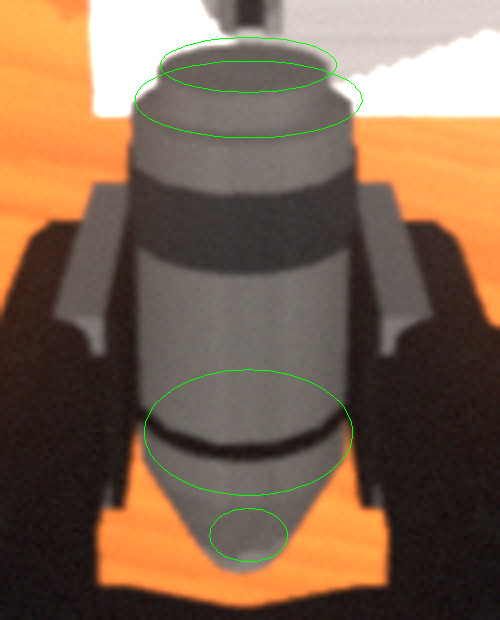

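```bash
cat > tgt.py <<'E'
from view import *
G=np.array([753.5,-100.8,280.]);OC=np.array([-5.5,-1.1,-.2]);YAW=.2585;ROLL=20
T=pose(YAW,25,ROLL);o=-T[:,1]
def tcp(dist): return G-(dist+32)*o-T@OC
E
python3 -c "
from tgt import *
print(tcp(100),onz(camera_params('top'),[244,176],0))
go(tcp(180),T)"
```

```text
[ 638.43319914 -129.08534959  219.1274254 ] [[640.74192275   1.25657486   0.        ]]
t 32.65 shift [  10.1  -17.2 -328.9] turn [-0.0836 -0.3447 -0.4348] F [ 0.1  0.4 -1.4] w 24.0
```

```bash
python3 -m handwheel '-1 0 0 -15 0 0 0;-1 0 -1 -28 0 0 0;-1 0 -2 -36 0 0 0;-1 0 -2 -38 0 0 0;-1 0 -2 -38 0 0 0;-1 0 -2 -38 0 0 0;-1 0 -2 -36 0 0 0;-1 0 -2 -28 0 0 0;-1 0 -1 -15 0 0 0;-1 0 0 0 0 0 0'; python3 -c "
from tgt import *
go(tcp(180),T);print(s['qpos'].round(2))"
```

```text
clock: 33.65
eef_pos: [546.7, -101.1, 179.9]
tool_rot: [1.31, 1.541, 3.139]
force: [-0.9, 0.8, -1.8]
width: 23.8
t 33.65 shift [ -6.1  -8.9 -50.5] turn [-0.0825 -0.3351 -0.46  ] F [-0.9  0.8 -1.8] w 23.8
[ 0.31  0.59 -0.27  1.81  0.22  0.79  1.75]
```

```bash
python3 -m handwheel '-1 0 0 -5 -0.008 -0.035 -0.045;-1 0 0 -6 -0.01 -0.05 -0.065;-1 0 0 -6 -0.013 -0.05 -0.07;-1 0 0 -6 -0.013 -0.05 -0.07;-1 0 0 -6 -0.013 -0.05 -0.07;-1 0 0 -6 -0.012 -0.04 -0.06;-1 0 0 -4 -0.008 -0.03 -0.04;-1 0 0 0 0 0 0;-1 0 0 0 0 0 0'; python3 log.py;python3 -c "
from tgt import *
go(tcp(180),T);print(s['qpos'].round(2))"
```

```text
clock: 34.55
eef_pos: [555.3, -115.7, 171.8]
tool_rot: [-0.907, 1.044, 1.018]
force: [0.7, 0.6, -1.4]
width: 23.9
t 34.55 shift [-21.9  -8.7 -28.6] turn [ 0.0108  0.0049 -0.0346] F [ 0.7  0.6 -1.4] w 23.9
[ 0.94  0.74 -0.75  1.93 -0.08  0.51  2.35]
```

```bash
python3 -m handwheel '-1 -6 -3 -7 0.004 0.002 -0.012;-1 -7 -3 -8 0.004 0.002 -0.012;-1 -6 -2 -7 0 0 -0.01;-1 -2 0 -4 0 0 0;-1 0 0 0 0 0 0;-1 0 0 0 0 0 0'; python3 log.py;python3 -c "
from tgt import *
go(tcp(180),T);go(tcp(100),T);print(s['qpos'].round(2))"
```

```text
clock: 35.15
eef_pos: [569.4, -143.3, 188.4]
tool_rot: [-0.949, 1.02, 0.969]
force: [-0.3, -0.3, -1.8]
width: 24.2
t 35.15 shift [ 0.4  3.3 -4.3] turn [ 0.0108 -0.0005 -0.0006] F [-0.3 -0.3 -1.8] w 24.2
t 35.15 shift [  0.4 -76.7  -5.2] turn [ 0.0108 -0.0005 -0.0006] F [-0.3 -0.3 -1.8] w 24.2
[ 0.99  0.74 -0.77  1.88 -0.09  0.56  2.38]
```

```bash
python3 -m handwheel '-1 0 -8 -1 0.003 0 0;-1 0 -14 -1 0.003 0 0;-1 0 -16 -1 0.003 0 0;-1 0 -14 -1 0 0 0;-1 0 -9 0 0 0 0;-1 0 -5 0 0 0 0;-1 0 0 0 0 0 0;-1 0 0 0 0 0 0'; python3 log.py;python3 -c "
from tgt import *
go(tcp(100),T);print(s['qpos'].round(2))"
```

```text
clock: 35.95
eef_pos: [634.4, -126.8, 218.0]
tool_rot: [-0.938, 1.018, 0.973]
force: [0.1, -0.1, -0.5]
width: 23.8
t 35.95 shift [-0.8 -3.4 -3.2] turn [ 0.0038  0.0022 -0.0005] F [ 0.1 -0.1 -0.5] w 23.8
[ 0.87  0.74 -0.74  1.72 -0.09  0.66  2.3 ]
```

```bash
python3 -m handwheel '-1 0 -2 -2 0.002 0.001 0;-1 0 -1 -1 0 0 0;-1 0 0 0 0 0 0'
cat > chk.py <<'E'
from tgt import *
import joint,sys
u=joint.np.load('u.npy')
n=sys.argv[1] if len(sys.argv)>1 else '1'
st=ctrl.read_state();Rt=R(st['tool_rot']);c=st['eef_pos']+Rt@OC;ox=-Rt[:,1]
nose=c+32*ox
print('centre',c.round(1),'nose',nose.round(1),'want',(G-100*o).round(1),'ang deg',np.degrees(np.arccos(ox@o)).round(2))
go(tcp(100),T)
def ring(cc,ax,r):
    a=np.cross(ax,[0,0,1.]);a/=np.linalg.norm(a);b=np.cross(ax,a);return np.array([cc+r*(np.cos(t)*a+np.sin(t)*b) for t in np.linspace(0,6.283,60)])
for nm,cr,k,ds,ws in(('scene',(150,270,130,280),5,u[9:12],u[21:24]),('top',(60,190,200,330),4.6,u[6:9],u[18:21])):
    im=get_image(nm);cp=joint.adj(camera_params(nm),ds,ws);r0,r1,c0,c1=cr
    a=np.clip(cv2.resize(im[r0:r1,c0:c1],None,fx=k,fy=k,interpolation=2)*1.5,0,255).astype(np.uint8)
    cv2.imwrite(f'pics/{nm}r{n}.png',a)
    for x,r in [(-32,10),(-28,13),(16,13),(32,5)]:
        p=(proj(cp,ring(c+x*ox,ox,r))-[c0,r0])*k+k/2-.5
        cv2.polylines(a,[p.round().astype(int)],True,(0,255,0),1)
    p=(proj(cp,ring(G,o,24))-[c0,r0])*k+k/2-.5
    cv2.polylines(a,[p.round().astype(int)],True,(0,0,255),1)
    p=(proj(cp,np.array([G,G-100*o]))-[c0,r0])*k+k/2-.5
    cv2.polylines(a,[p.round().astype(int)],False,(255,255,0),1)
    cv2.imwrite(f'pics/{nm}c{n}.png',a)
E
python3 chk.py 1
```

```text
clock: 36.25
eef_pos: [637.1, -129.6, 217.4]
tool_rot: [-0.934, 1.02, 0.974]
force: [-0.1, 0.2, -0.5]
width: 23.5
centre [ 636.5 -131.9  222.5] nose [ 664.6 -124.4  236. ] want [ 665.9 -124.   237.7] ang deg 0.13
t 36.25 shift [-0.9 -2.   0.4] turn [-0.0002  0.0014 -0.0022] F [-0.1  0.2 -0.5] w 23.5
```

View pics/scenec1.png

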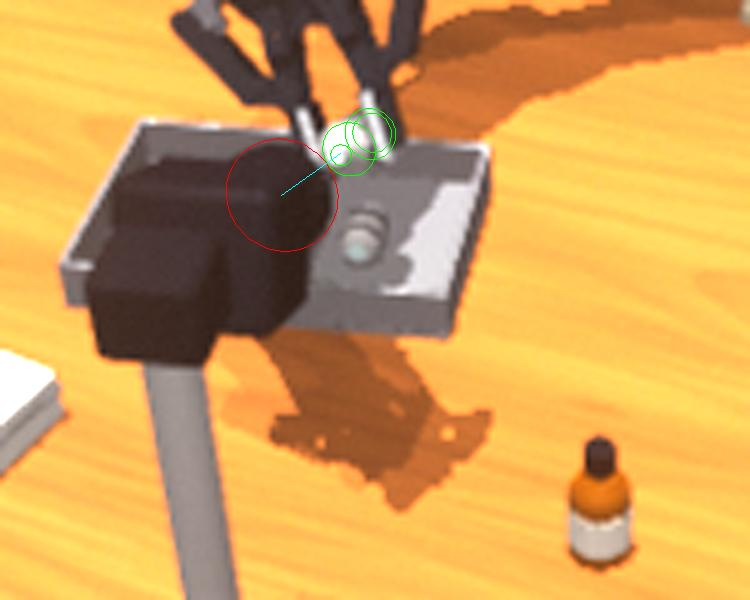

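View pics/topc1.png

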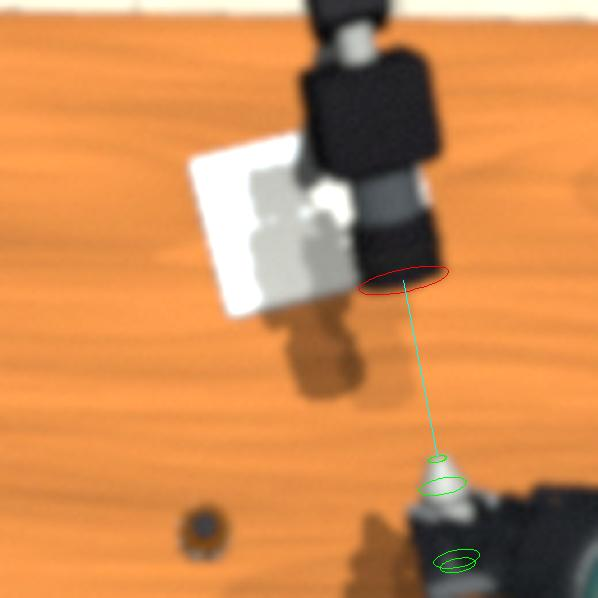

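```bash
python3 -c "
from h import *
im=get_image('top')[60:175,250:320]
im=np.clip(cv2.resize(im,None,fx=5,fy=5,interpolation=2).astype(float)*3,0,255).astype(np.uint8)
im2=get_image('scene')[165:250,135:240]
im2=np.clip(cv2.resize(im2,None,fx=4.2,fy=5.0,interpolation=2).astype(float)*2.5,0,255).astype(np.uint8)
h=im.shape[0];o=np.zeros((h,im.shape[1]+im2.shape[1],3),np.uint8);o[:,:im.shape[1]]=im;o[:im2.shape[0],im.shape[1]:]=im2
cv2.imwrite('pics/tz.png',o)"
```

```text
(no output)
```

View pics/tz.png

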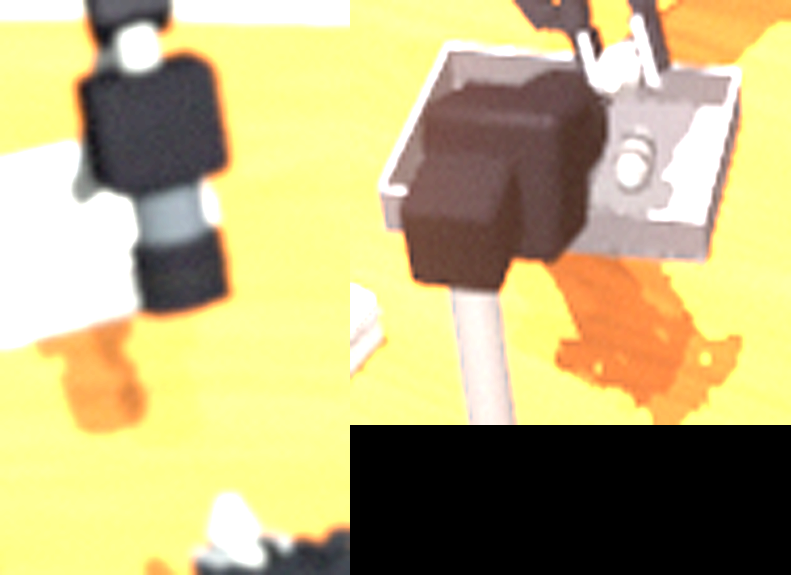

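Run:
```python
from tgt import *
import joint
u=np.load('u.npy')
st=ctrl.read_state();Rt=R(st['tool_rot']);c=st['eef_pos']+Rt@OC;ox=-Rt[:,1]
G=np.array([755.2,-100.4,280.])
def ring(cc,ax,r):
    a=np.cross(ax,[0,0,1.]);a/=np.linalg.norm(a);b=np.cross(ax,a);return np.array([cc+r*(np.cos(t)*a+np.sin(t)*b) for t in np.linspace(0,6.283,60)])
im=get_image('scene');cp=joint.adj(camera_params('scene'),u[9:12],u[21:24]);r0,r1,c0,c1,k=160,225,165,225,9
a=cv2.resize(im[r0:r1,c0:c1],None,fx=k,fy=k,interpolation=2)
a=(255*(a/255.)**.6).astype(np.uint8);b=a.copy()
for cc,x,r in [(c,-32,10),(c,-28,13),(c,16,13),(c,32,5),(G,0,24)]:
    p=(proj(cp,ring(cc+x*ox,ox,r))-[c0,r0])*k+k/2-.5
    cv2.polylines(b,[p.round().astype(int)],True,(0,255,0),1)
cv2.imwrite('pics/sz.png',cv2.resize(np.hstack([a,b]),None,fx=.74,fy=.74))
```

```text
(no output)
```

View pics/sz.png

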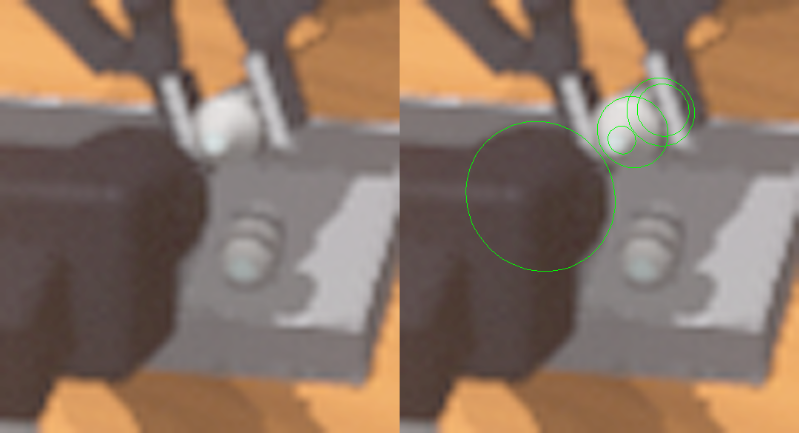

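```bash
sed -i 's/753.5,-100.8,280/755.2,-100.4,280/' tgt.py; python3 -c "
from tgt import *
go(tcp(100),T)"
```

```text
t 36.5 shift [-0.2 -3.4 -0.2] turn [ 0.0004  0.0016 -0.0021] F [ 0.5  1.  -1.2] w 24.0
```

```bash
python3 -m handwheel '-1 0 -2 0 0 0.001 -0.001;-1 0 -1 0 0 0 -0.001;-1 0 0 0 0 0 0;-1 0 0 0 0 0 0'; python3 -c "
from tgt import *
go(tcp(100),T)"
```

```text
clock: 36.9
eef_pos: [640.0, -128.3, 219.1]
tool_rot: [-0.938, 1.019, 0.97]
force: [0.3, -0.1, -1.7]
width: 24.0
t 36.9 shift [-0.1 -0.1 -0.4] turn [0.0005 0.0007 0.0001] F [ 0.3 -0.1 -1.7] w 24.0
```

```bash
python3 -m handwheel '-1 0 0 0 0 0 0;-1 0 0 0 0 0 0;-1 0 0 0 0 0 0;-1 0 0 0 0 0 0;-1 0 0 0 0 0 0'; python3 -c "
from ov import *
overlay('w21',[-5.5,-1.1,-.2])"; python3 chk.py 2
```

```text
clock: 37.4
eef_pos: [639.9, -128.3, 219.0]
tool_rot: [-0.938, 1.019, 0.97]
force: [-0.2, -0.1, -0.6]
width: 24.4
centre [ 639.3 -130.6  224.1] nose [ 667.3 -123.2  237.7] want [ 667.6 -123.6  237.7] ang deg 0.03
t 37.45 shift [-0.2 -0.1 -0.4] turn [0.0005 0.0007 0.    ] F [-0.5  0.1 -1.9] w 24.0
```

View pics/w21.png

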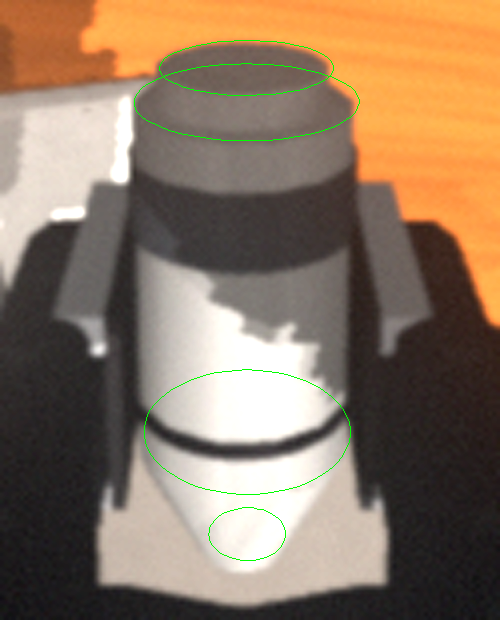

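View pics/topc1.png

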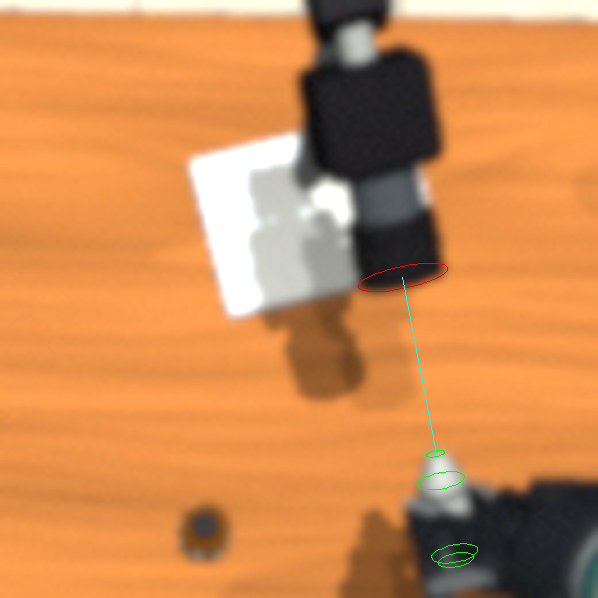

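View pics/scenec1.png

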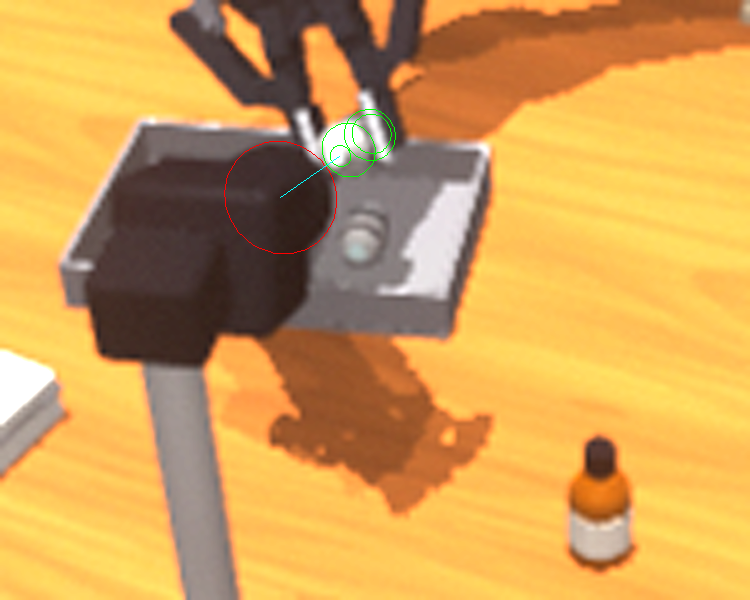

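```bash
cat > axis.py <<'E'
from joint import *
u=np.load('u.npy');G=np.array([755.0,-100.6,280.])
def od(y,t=np.radians(25)):return np.array([np.cos(y)*np.cos(t),np.sin(y)*np.cos(t),np.sin(t)])
def ring(cc,ax,r):
    a=np.cross(ax,[0,0,1.]);a/=np.linalg.norm(a);b=np.cross(ax,a);return np.array([cc+r*(np.cos(t)*a+np.sin(t)*b) for t in np.linspace(0,6.283,60)])
out=[]
for f,V,cr,dd in(('top0',adj(TP,u[6:9],u[18:21]),(60,135,255,305),None),('w15',adj(V2,u[:3],u[3:6]),(222,297,235,300),None),('w16',adj(V3,u[:3],u[3:6]),(228,303,228,293),None)):
    im=cv2.imread(f'pics/{f}.png');r0,r1,c0,c1=cr;k=7
    a=np.clip(cv2.resize(im[r0:r1,c0:c1],None,fx=k,fy=k,interpolation=2)*2.2,0,255).astype(np.uint8)
    for y,col in((.2585,(0,255,0)),(.20,(0,0,255))):
        ax=od(y)
        for x in(0,28,60):
            p=(proj(V,ring(G+x*ax,ax,24 if x<50 else 19))-[c0,r0])*k+k/2-.5
            cv2.polylines(a,[p.round().astype(int)],True,col,1)
    out.append(cv2.resize(a,(int(a.shape[1]*.62),int(a.shape[0]*.62)),interpolation=3))
h=max(o.shape[0] for o in out)
cv2.imwrite('pics/axis.png',np.hstack([cv2.copyMakeBorder(o,0,h-o.shape[0],0,0,0) for o in out]))
E
python3 axis.py
```

```text
(no output)
```

View pics/axis.png

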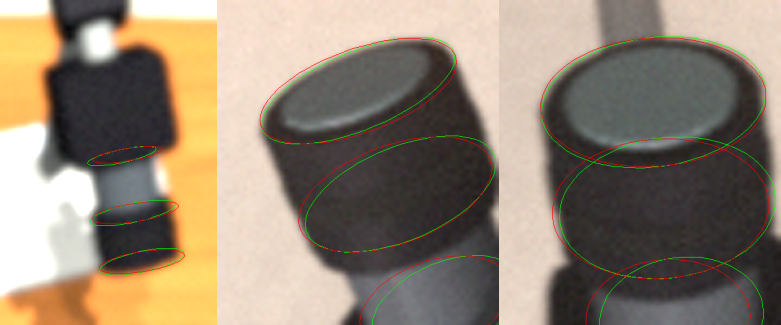

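```bash
python3 -c "
from tgt import *
go(tcp(100),T)
s=ctrl.read_state();print(s['clock'],s['qpos'].round(2),abs(s['qd']).max())
print(ctrl.finish_job())"
```

```text
t 37.55 shift [-0.2 -0.1 -0.4] turn [0.0005 0.0007 0.0001] F [ 0.   0.4 -1. ] w 24.0
37.55 [ 0.86  0.75 -0.73  1.7  -0.09  0.67  2.29] 0.0019701516429834
the job is handed in; nothing more can be done
None
```

I handed the job in at 37.6 s. The eyepiece and then the short objective are lying in the grey tray. The long objective is held still, its nose aimed along the inspection camera's line of sight.

**Last checks**
- By the arm's readings, the tool was within 0.5 mm and 0.1° of the pose I computed for a nose 100 mm from the glass. The joints were still and the grip was steady at about 24 mm.
- The target rests on my estimate of the camera's position. It combines views from all three cameras, and I trust it to roughly 2 mm; the line of sight looks good to about 1°.
- The top and scene pictures agree with the held pose to about 1–2 mm.
- The tray was seen from above with both optics lying in it. The bottle was never near the path and still stood in its place. The camera, slide box and pen pot were not approached for contact, but I did not check the box and pot again at the end.

**What disagreed**
- The wrist camera's stated calibration was a few millimetres off in depth, so I corrected for it.
- Early estimates of the glass position ranged from x = 748 to 756 mm. I used 755 mm.
- In the wrist picture the nose appears about 1 mm farther along its axis than my model predicts.
- While setting the eyepiece down, one downward step briefly pressed it on the tray floor with 66 N, measured at the wrist. That is below the 120 N wrist limit and went through the held part, not the gripper body. I eased off before letting go.

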